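# Build up an alternating disc-spring column on an arbor

## Task

Stack the three conical spring discs from the rack on the arbor's post so that their faces alternate: the first with its wide side down on the seat, the second with its wide side up, and the third with its wide side down again, each lying flat on the one below. Any disc may take any place. Do not knock over or shove away the bottles, glassware, pot and timer that stand around.

Things in the scene. Friction and masses are not known exactly. Their poses are not given: they have to be found in the camera images.
- arbor: Fixed upright arbor stand: round grey base (diameter 100, 12 high), column (diameter 36) up to a round seat (diameter 52) whose top is 50 above the worktop, and from it a steel post, diameter 21, up to 94 above the worktop, then tapering to its tip (diameter 10) at 106. Origin centred underneath, z up.
- arbor_seat (a point): Centre of the top of the arbor's seat (on the post's axis, 50 mm above the worktop): the first disc rests here. Round the worktop, shelves and a tall tube rack stand behind x = 0.80, and lower dishes and a bottle at the back and sides (y beyond 0.38 either way, or x beyond 0.72).
- rack: Fixed low grey rack, 60 (x) x 240 (y) x 24 high; origin centred underneath. Three upright slots at -100, 0, +100 along its own y. In each a disc stands on edge, axis along the rack's y (either way round, leaning a few degrees), centre about 42 above the worktop. Only its lowest 12 mm is between the slot's jaws (23 either side in rack x); pulled straight up it comes free after 12 mm.
- disc_a_rim (a point): One of three identical rigid spring discs, 60 g: steel rim, diameter 60, 5 thick; from its one side a blue cone (base diameter 45, top 34) rises to 12 overall; hole diameter 24; hollow from the wide side. Point: rim's centre, on the axis, 2.5 from the wide face. z: the disc's axis, from wide face to narrow blue end. Can be gripped across the rim's diameter (60) at any angle about that diameter.
- disc_b_rim (a point): One of three identical rigid spring discs, 60 g: steel rim, diameter 60, 5 thick; from its one side a blue cone (base diameter 45, top 34) rises to 12 overall; hole diameter 24; hollow from the wide side. Point: rim's centre, on the axis, 2.5 from the wide face. z: the disc's axis, from wide face to narrow blue end. Can be gripped across the rim's diameter (60) at any angle about that diameter.
- disc_c_rim (a point): One of three identical rigid spring discs, 60 g: steel rim, diameter 60, 5 thick; from its one side a blue cone (base diameter 45, top 34) rises to 12 overall; hole diameter 24; hollow from the wide side. Point: rim's centre, on the axis, 2.5 from the wide face. z: the disc's axis, from wide face to narrow blue end. Can be gripped across the rim's diameter (60) at any angle about that diameter.
- dropper: Amber dropper bottle, diameter 34, 84 high; origin at the centre of its underside; a loose bystander.
- pot: Small white sample pot, diameter 37, 42 high; origin at the centre of its underside; a loose bystander.
- flask: Conical glass flask, diameter 67, 108 high; origin at the centre of its underside; a loose bystander.
- reagent: White reagent bottle with screw cap, diameter 48, 75 high; origin at the centre of its underside; a loose bystander.
- timer: White bench timer with a red knob, 62 x 62, 38 high; origin at the centre of its underside; a loose bystander.
- beaker: Small glass beaker, diameter 76, 88 high; origin at the centre of its underside; a loose bystander.
Things that resemble listed ones, but are neither listed nor needed, are in the scene too. Leave any brown or green look-alike of the part that bears disc_b_rim alone.

How it is judged:
By the outcome, as a careful person would: the job done as asked, in the order asked, and still so for the second after the job is handed in, with the robot touching nothing.
It also fails if it takes over 72 s, if anything falls off the work surface, if the arm or the gripper's body presses on something with over 40 N, if the wrist force passes 120 N, or if a joint passes its speed limit or range.

## Robot

A 6-joint arm with a two-finger parallel gripper is mounted at the origin on a cart in front of the work surface, level with it; the furniture and walls round the work are solid. World frame = base frame: x ahead of the robot, y to its left, z up, the work surface at z = 0. Lengths are in m, angles in rad, forces in N, time in s.
With the tool pointing down it reaches from about 0.3 to 1 m from the base axis. Payload 5.1 kg.
Tool frame: the origin (TCP) lies on the centre line of the jaws, within the pads' length; the fingertips stand 19 mm ahead of it and the grasp point (between the pads) is the TCP; z points along the fingers, x is the direction in which the jaws open and shut, and the axes are right-handed (so a half turn about z gives the same grasp; the last joint's range is limited). The gripper opens to 95 mm and grips with 3 to 60 N. Pads are 20 mm wide; open, the fingers measure 119 mm over their backs; the gripper's body (75 mm by 180 mm) begins 59 mm behind the grasp point.
Start: joints at [1.185, 0.124, 1.65, -0, 1.367, -0.083], TCP at [0.194, 0.62, 0.234] pointing down, gripper open.
Joint ranges: [-2.61, 2.61], [-1.02, 2.33], [0.03, 2.71], [-1.35, 4.49], [0.32, 2.68], [-2.91, 2.91]. Speed limits (rad/s): [2.57, 2.57, 3.14, 3.14, 3.14, 3.14].

## Interface

Orientations are given as [roll, pitch, yaw] about the fixed x, y, z axes, in that order (R = Rz(yaw) Ry(pitch) Rx(roll)).
In Python, from rig import r gives the robot as it stands.
- The arm moves only by the tool play_rows, never from a script. Its argument "moves" is a list of rows, each an object of numbers: "tx", "ty", "tz": the shift along the tool's x, y, z in mm; "ax", "ay", "az": the turn, a rotation vector about the tool's x, y, z in degrees; "gripper": the opening, from -1 (shut) to 1 (fully open). In form: [{"tx": .., "ty": .., "tz": .., "ax": .., "ay": .., "az": .., "gripper": ..}, ...]. A call has 1 to 20 rows; each row shifts and turns the pose as measured when the row begins, along the tool's axes as they then stand; what a row does not reach is not made up. A row lasts 1/12 s, in which the tool goes at most 41.7 mm and 7.16 degrees, less where a joint would pass 70% of its speed; a pose out of reach is approached as far as the arm can. A call is refused whole if a number of a shift passes 41.7 or a number of a turn 7.16, either way. A call with a gripper value outside its range is refused whole. The fingers move at their own pace and stop on an object; "grip_force" is the grip in N (left out, the last holds). Time passes only in rows, so rows that do not move let the fingers close. It gives the time, the measured TCP pose, the force and the opening at its end, in the units of the state.
- r.get_obs(): the state, without advancing time (a new reading comes with each control period).
- r.capture(name): name is "scene" or "top" or "wrist"; returns a dict with "frame" (384x512x3 uint8, blue, green, red), "range_z" (384x512 float32, m along the optical axis (not along the pixel's ray), 0 where there is no reading), "K" (3x3 intrinsics, pixels), "eye" and "orientation" of the camera in the world; the wrist camera has in their place "mount" (4x4, takes a point from camera to tool coordinates, whose origin is the TCP and whose axes are the tool frame's). Camera axes: x right, y down, z forward; pixel columns grow to the right and rows downward; lengths in m; the calibration is good to about 2 mm. A picture is of the moment at which its call begins: read the wrist's pose just before it.
- r.sign_off(): hands the job in, once; it reports no verdict.
The state is a dict: "t": time; "qpos": joint angles; "qvel": joint speeds; "effort": joint torques, N m; "ee_pos": TCP position; "eef_rot": TCP orientation; "wrist_force": force on the tool from outside, world axes, zero at the start; "torque": the same for the moment, N m; "grip_width": opening from 0.0 (shut) to 1.0 (fully open).
Only numpy, scipy, OpenCV 4.12 (cv2) and the standard library are available. Lean on these libraries where they do the work, as an engineer would, in place of code of your own. Each camera call takes 0.05 s, during which the arm holds its last target.

## Working session

There is one attempt and no reset: what is moved stays moved. The work goes in short steps, Python scripts to look and compute and a tool call to move; the robot and the scene stay as the last step left them, time stands still between calls to the robot, and variables do not carry over. Pictures are saved under pics/ and viewed, and the job is handed in when it is done.

Besides the shell and the picture viewer there is one more tool, called after ">>>" as name(argument=value, ...) on one line, values as JSON. play_rows: Moves the arm, as the interface text tells. Its arguments: {"type":"object","properties":{"moves":{"type":"array","items":{"type":"object","properties":{"tx":{"type":"number"},"ty":{"type":"number"},"tz":{"type":"number"},"ax":{"type":"number"},"ay":{"type":"number"},"az":{"type":"number"},"gripper":{"type":"number"}}}},"grip_force":{"type":"number"}},"required":["moves"]}

```bash
ls -la; mkdir -p pics
python3 - <<'E'
from rig import r
import cv2,numpy as np
o=r.get_obs(); print(o)
for n in ["scene","top","wrist"]:
    c=r.capture(n); cv2.imwrite(f"pics/{n}0.png",c["frame"]); np.savez(f"pics/{n}0.npz",**c)
    print(n,c["K"].tolist(),c.get("eye"),c.get("orientation"),c.get("mount"))
E
```

```text
total 12
drwxr-xr-x  3 agent agent 4096 Dec  6 23:59 .
drwxr-xr-x 23 root  root  4096 Dec  6 23:59 ..
drwxr-xr-x  2 agent agent 4096 Dec  6 23:59 pics
{'t': 0.0, 'qpos': array([ 1.18538250e+00,  1.24487793e-01,  1.65166888e+00, -2.45310166e-05,
        1.36749468e+00, -8.25808218e-02]), 'qvel': array([ 0.00127868, -0.00186507,  0.00030148,  0.00249184, -0.00074286,
       -0.00018952]), 'effort': array([ 1.18365537e-03, -4.17607248e+01, -3.59935248e+01,  7.74423452e-02,
        4.92614473e-02, -1.85522090e-04]), 'ee_pos': array([0.19364119, 0.61985435, 0.23240124]), 'eef_rot': array([-3.14144677e+00,  2.05366506e-03,  1.26796845e+00]), 'wrist_force': array([-0.09270491, -0.59395398,  1.08789575]), 'torque': array([-0.0234098 , -0.00385928, -0.00530652]), 'grip_width': 1.0070423887376851}
scene [[455.01102290287304, 0.0, 257.95213802100875], [0.0, 455.01102290287304, 185.92798867742337], [0.0, 0.0, 1.0]] [-0.06224338 -0.66564522  0.77632021] [-2.23504457 -0.01330678 -0.75929286] None
top [[397.2155807510449, 0.0, 258.26783000092206], [0.0, 397.2155807510449, 192.20613428262797], [0.0, 0.0, 1.0]] [ 0.48367865 -0.00686925  1.28336955] [-3.07036209  0.00612589 -1.59134765] None
wrist [[309.7327925424927, 0.0, 249.3226624684558], [0.0, 309.7327925424927, 190.79223494233017], [0.0, 0.0, 1.0]] None None [[ 9.99998867e-01 -2.06488265e-04  1.49103537e-03 -6.59786402e-04]
 [-1.55325998e-04  9.71103698e-01  2.38657880e-01 -6.52357577e-02]
 [-1.49723001e-03 -2.38657841e-01  9.71102566e-01 -1.51535700e-01]
 [ 0.00000000e+00  0.00000000e+00  0.00000000e+00  1.00000000e+00]]
```

View pics/scene0.png

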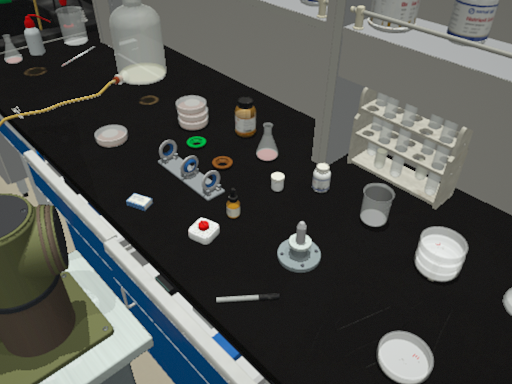

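View pics/top0.png

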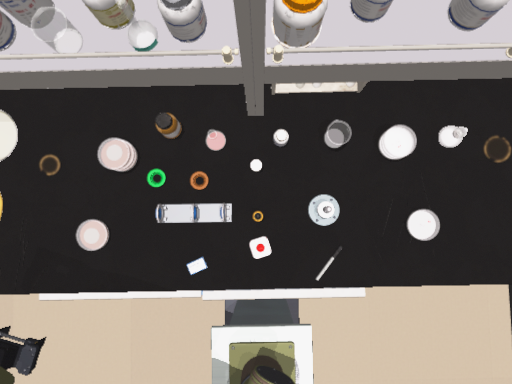

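The scene view shows the rack with 3 blue-coned discs at (167,150), (190,167), (212,182), and the arbor at (300,245). The look-alikes lie flat: green at (196,142), brown at (222,162). Next I'll crop in close and measure.

```bash
cat > h.py <<'E'
import numpy as np,cv2
from scipy.spatial.transform import Rotation as R
def load(n): return dict(np.load(f"pics/{n}.npz"))
def cam(c,obs=None):
    if "mount" in c and c["mount"].dtype!=object:
        M=c["mount"]; T=np.eye(4);T[:3,:3]=R.from_euler("xyz",obs["eef_rot"]).as_matrix();T[:3,3]=obs["ee_pos"]
        X=T@M; return X[:3,:3],X[:3,3]
    return R.from_euler("xyz",c["orientation"]).as_matrix(),c["eye"]
def pts(c,obs=None):
    Rm,e=cam(c,obs);z=c["range_z"];K=c["K"]
    v,u=np.mgrid[:z.shape[0],:z.shape[1]]
    p=np.stack([(u-K[0,2])/K[0,0]*z,(v-K[1,2])/K[1,1]*z,z],-1)
    P=p@Rm.T+e; P[z==0]=np.nan; return P
def proj(c,P,obs=None):
    Rm,e=cam(c,obs);p=(np.asarray(P)-e)@Rm;K=c["K"]
    return p[...,:2]/p[...,2:]*[K[0,0],K[1,1]]+[K[0,2],K[1,2]]
def ray(c,uv,z,obs=None):
    Rm,e=cam(c,obs);K=c["K"];d=Rm@[(uv[0]-K[0,2])/K[0,0],(uv[1]-K[1,2])/K[1,1],1.]
    return e+d*(z-e[2])/d[2]
E
python3 - <<'E'
from h import *
s=load("scene0");t=load("top0")
cv2.imwrite("pics/c1.png",np.vstack([cv2.resize(s["frame"][125:215,140:250],(770,630),interpolation=3)])[:600])
cv2.imwrite("pics/c2.png",cv2.resize(t["frame"][150:260,145:350],(800,429),interpolation=3))
P=pts(t);S=pts(s)
for n,uv in dict(rackL=(157,213),rackR=(231,213),arb=(324,210),dropper=(258,216),timer=(260,247),pot=(256,165),reag=(281,137),flask=(216,141),beaker=(338,134),card=(197,266),green=(156,178),brown=(200,181)).items():
    print(n,P[uv[1],uv[0]].round(3))
# arbor: top points 0.03<z<.12
for X,nm in((P,"top"),(S,"scene")):
    m=(np.abs(X[...,0]-.43)<.09)&(np.abs(X[...,1]+.21)<.09)
    for a,b in((.008,.02),(.046,.056),(.08,.11)):
        k=m&(X[...,2]>a)&(X[...,2]<b);q=X[k];print(nm,a,k.sum(),q.mean(0).round(4) if len(q) else "", (q.min(0)+q.max(0)).round(4)/2 if len(q) else "")
    m=(np.abs(X[...,0]-.43)<.08)&(np.abs(X[...,1]-.2)<.16)&(X[...,2]>.018)&(X[...,2]<.028)
    q=X[m];print(nm,"rack",m.sum(),cv2.minAreaRect(q[:,:2].astype(np.float32)),q[:,2].mean())
E
```

```text
rackL [0.513 0.309 0.072]
rackR [0.51  0.088 0.005]
arb [ 0.512 -0.199  0.081]
dropper [0.497 0.001 0.086]
timer [ 0.401 -0.003  0.034]
pot [0.658 0.004 0.043]
reag [ 0.74  -0.075  0.071]
flask [0.733 0.127 0.066]
beaker [ 0.761 -0.266 -0.003]
card [0.345 0.197 0.016]
green [ 0.629  0.331 -0.001]
brown [ 0.616  0.188 -0.002]
top 0.008 338 [ 0.472  -0.2113  0.0119] [ 0.4309  -0.20195  0.0138 ]
top 0.046 94 [ 0.5033 -0.2069  0.0502] [ 0.50455 -0.20975  0.05115]
top 0.08 39 [ 0.5123 -0.2074  0.0995] [ 0.5124  -0.20835  0.09505]
top rack 61 ((0.4302672743797302, 0.2044694721698761), (0.15732353925704956, 0.2182060331106186), 0.6356790065765381) 0.023216883318441527
scene 0.008 768 [ 0.4656 -0.2179  0.0135] [ 0.42995 -0.2104   0.01385]
scene 0.046 195 [ 0.5025 -0.2108  0.0515] [ 0.5037  -0.20765  0.0509 ]
scene 0.08 107 [ 0.5093 -0.2113  0.0961] [ 0.51095 -0.20995  0.0947 ]
scene rack 123 ((0.4301748275756836, 0.20569981634616852), (0.2191368043422699, 0.15958864986896515), 89.42477416992188) 0.02220247764789972
```

View pics/c1.png

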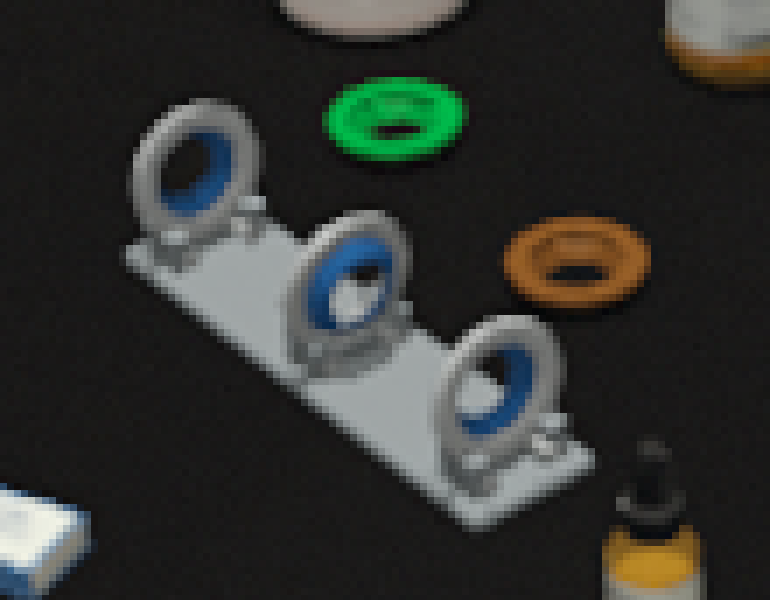

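View pics/c2.png

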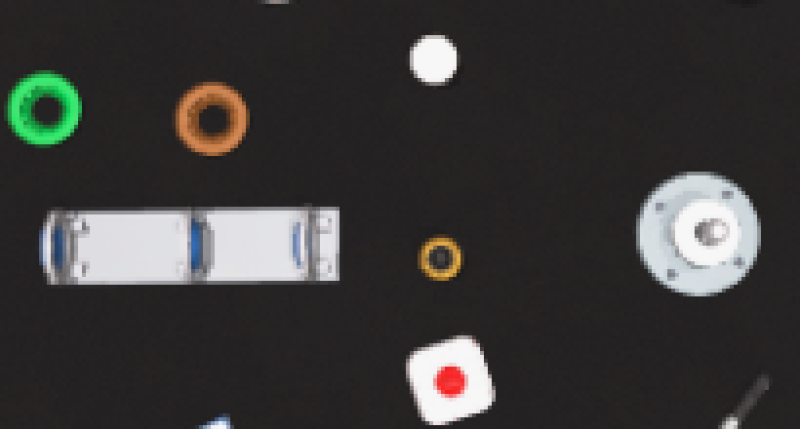

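>>> play_rows(moves=[{"tx": -24,"ty": 31,"tz": 0},{"tx": -24,"ty": 31,"tz": 0},{"tx": -24,"ty": 31,"tz": 0},{"tx": -24,"ty": 31,"tz": 0},{"tx": -24,"ty": 31,"tz": 0},{"tx": -24,"ty": 31,"tz": 0},{"tx": -24,"ty": 31,"tz": 0},{"tx": -24,"ty": 31,"tz": 0},{"tx": -24,"ty": 31,"tz": 0},{"tx": -24,"ty": 31,"tz": 0},{"tx": -24,"ty": 31,"tz": 0},{"tx": -24,"ty": 20,"tz": 0}])

```text
invalid input at $.moves[0]: expected keys tx, ty, tz, ax, ay, az, gripper
```

Run:
```python
from rig import r
import cv2,numpy as np,json
o=r.get_obs(); print(o["t"],o["qpos"].tolist(),o["ee_pos"].tolist(),o["eef_rot"].tolist())
c=r.capture("wrist"); cv2.imwrite("pics/w1.png",c["frame"]); np.savez("pics/w1.npz",**c,ee_pos=o["ee_pos"],eef_rot=o["eef_rot"])
```

```text
0.15 [1.1853915596379343, 0.12435747583846772, 1.6513596448620145, -1.2069770458831475e-05, 1.3674697453562639, -0.08262381983839936] [0.19368568964805308, 0.6199884975338606, 0.23266836916149902] [-3.1414728603090354, 0.0015897492459437945, 1.2680179213503018]
```

View pics/w1.png

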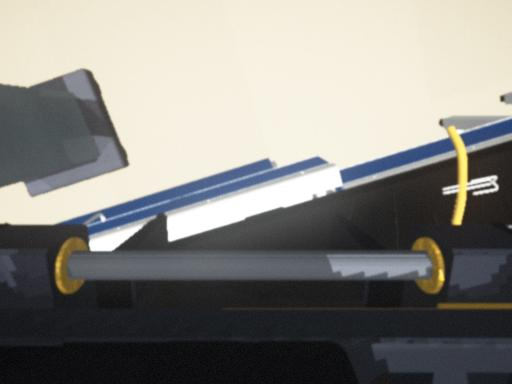

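>>> play_rows(moves=[{"tx": -20,"ty": 33,"tz": 0,"ax": 0,"ay": 0,"az": 0,"gripper": 1},{"tx": -20,"ty": 33,"tz": 0,"ax": 0,"ay": 0,"az": 0,"gripper": 1},{"tx": -20,"ty": 33,"tz": 0,"ax": 0,"ay": 0,"az": 0,"gripper": 1},{"tx": -20,"ty": 33,"tz": 0,"ax": 0,"ay": 0,"az": 0,"gripper": 1},{"tx": -20,"ty": 33,"tz": 0,"ax": 0,"ay": 0,"az": 0,"gripper": 1},{"tx": -20,"ty": 33,"tz": 0,"ax": 0,"ay": 0,"az": 0,"gripper": 1},{"tx": -20,"ty": 33,"tz": 0,"ax": 0,"ay": 0,"az": 0,"gripper": 1},{"tx": -20,"ty": 33,"tz": 0,"ax": 0,"ay": 0,"az": 0,"gripper": 1},{"tx": -20,"ty": 33,"tz": 0,"ax": 0,"ay": 0,"az": 0,"gripper": 1},{"tx": -20,"ty": 33,"tz": 0,"ax": 0,"ay": 0,"az": 0,"gripper": 1},{"tx": -20,"ty": 33,"tz": 0,"ax": 0,"ay": 0,"az": 0,"gripper": 1},{"tx": -20,"ty": 33,"tz": 0,"ax": 0,"ay": 0,"az": 0,"gripper": 1},{"tx": -20,"ty": 33,"tz": 0,"ax": 0,"ay": 0,"az": 0,"gripper": 1},{"tx": -20,"ty": 33,"tz": 0,"ax": 0,"ay": 0,"az": 0,"gripper": 1}])

```text
t: 1.37
ee_pos: [0.5612, 0.2027, 0.2295]
eef_rot: [-3.139, 0.001, 1.282]
wrist_force: [-0.3, 0.9, 0.6]
grip_width: 1.0
```

```bash
cat > snap.py <<'E'
import sys,cv2,numpy as np
from rig import r
n,name=sys.argv[1:3]
o=r.get_obs(); print(o["t"],o["qpos"].round(4).tolist(),o["ee_pos"].round(4).tolist(),o["eef_rot"].round(4).tolist(),o["grip_width"],o["wrist_force"].round(1))
c=r.capture(n); cv2.imwrite(f"pics/{name}.png",c["frame"]); np.savez(f"pics/{name}.npz",**c,ee_pos=o["ee_pos"],eef_rot=o["eef_rot"])
open("poses.txt","a").write(repr((o["qpos"].tolist(),o["ee_pos"].tolist(),o["eef_rot"].tolist()))+"\n")
E
python3 snap.py wrist w1
```

```text
1.3667 [0.2567, 0.0116, 1.7755, 0.0, 1.3572, -1.0256] [0.5612, 0.2027, 0.2295] [-3.1394, 0.0013, 1.2823] 0.9997920395006192 [-0.3  0.9  0.6]
```

View pics/w1.png

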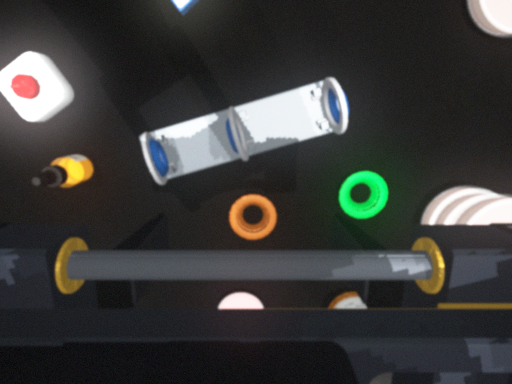

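Run:
```python
from h import *
w=load("w1")
cv2.imwrite("pics/c3.png",cv2.resize(w["frame"][60:200,120:370],(800,448),interpolation=cv2.INTER_CUBIC))
```

```text
(no output)
```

View pics/c3.png

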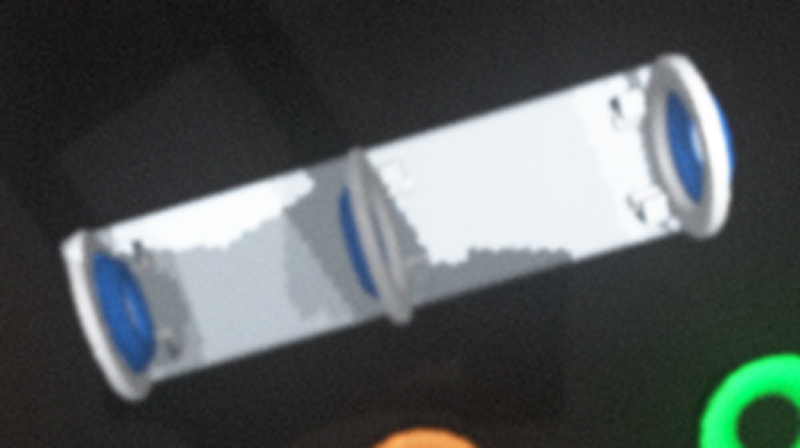

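Run:
```python
from h import *
w=load("w1");P=pts(w,w)
m0=(P[...,0]>.42)&(P[...,0]<.62)&(P[...,1]>.05)&(P[...,1]<.36)
m=m0&(P[...,2]>.017)&(P[...,2]<.029);q=P[m];print("rack",m.sum(),cv2.minAreaRect(q[:,:2].astype(np.float32)),np.median(q[:,2]))
m=m0&(P[...,2]>.034);q=P[m]
from scipy.cluster.vq import kmeans2
c,l=kmeans2(q[:,1],np.array([.1,.2,.3]))
for i in range(3):
    a=q[l==i];print(i,len(a),a.min(0).round(4),a.max(0).round(4),a.mean(0).round(4))
    hi=a[a[:,2]>.06]; print("  top",hi.mean(0).round(4) if len(hi) else 0, "maxz",a[:,2].max().round(4))
    # plane fit
    cc=a.mean(0);u,s,v=np.linalg.svd(a-cc,full_matrices=False);print("  n",v[2].round(3),(s/np.sqrt(len(a))).round(4))
for n,uv in dict(dropper=(45,178),timer=(26,86)).items(): print(n,P[uv[1],uv[0]].round(3))
t=load("top0");T=pts(t);s=load("scene0");S=pts(s)
for nm,X in(("top",T),("scene",S),("wr",P)):
  m=(abs(X[...,0]-.497)<.05)&(abs(X[...,1])<.045)&(X[...,2]>.01)
  if m.sum(): print(nm,"dropper",X[m].min(0).round(3),X[m].max(0).round(3))
```

```text
rack 957 ((0.5131847858428955, 0.2124055176973343), (0.20839032530784607, 0.047529786825180054), 89.31403350830078) 0.024385694145997616
0 21997 [0.4832 0.1071 0.0341] [0.5594 0.1862 0.3399] [0.5266 0.1654 0.3026]
  top [0.5269 0.1663 0.307 ] maxz 0.3399
  n [ 0.556 -0.813  0.172] [0.0531 0.0102 0.007 ]
1 21567 [0.4838 0.1862 0.034 ] [0.5545 0.23   0.3398] [0.5366 0.2078 0.319 ]
  top [0.5369 0.2079 0.3215] maxz 0.3398
  n [ 0.948 -0.309 -0.081] [0.0426 0.0132 0.0027]
2 25156 [0.4848 0.23   0.034 ] [0.5998 0.3188 0.3334] [0.5529 0.2528 0.3041]
  top [0.5533 0.2522 0.3069] maxz 0.3334
  n [0.349 0.921 0.172] [0.0464 0.0127 0.0106]
dropper [0.499 0.009 0.079]
timer [0.403 0.003 0.037]
top dropper [ 0.482 -0.014  0.034] [0.514 0.017 0.086]
scene dropper [ 0.479 -0.015  0.01 ] [0.512 0.016 0.088]
wr dropper [ 0.482 -0.008  0.01 ] [0.516 0.021 0.086]
```

Exclude the gripper points and redo.

Run:
```python
from h import *
from scipy.cluster.vq import kmeans2
w=load("w1");P=pts(w,w)
for nm,P in(("w",P),("top",pts(load("top0"))),("sc",pts(load("scene0")))):
  m0=(P[...,0]>.46)&(P[...,0]<.56)&(P[...,1]>.06)&(P[...,1]<.36)
  m=m0&(P[...,2]>.034)&(P[...,2]<.085);q=P[m]
  c,l=kmeans2(q[:,1],np.array([.1,.2,.3]))
  for i in range(3):
    a=q[l==i];print(nm,i,len(a),a.min(0).round(4),a.max(0).round(4),a.mean(0).round(4))
    for lo,hi in((.035,.045),(.045,.055),(.055,.063),(.063,.08)):
        b=a[(a[:,2]>lo)&(a[:,2]<hi)]
        if len(b):print("   ",lo,len(b),b.min(0).round(4),b.max(0).round(4),np.median(b,0).round(4))
```

```text
w 0 750 [0.4832 0.1071 0.0341] [0.5424 0.1194 0.0727] [0.512  0.1132 0.0592]
    0.035 53 [0.4832 0.1072 0.0356] [0.5424 0.1183 0.0449] [0.4992 0.1116 0.0418]
    0.045 151 [0.4837 0.1071 0.0451] [0.5413 0.119  0.055 ] [0.5002 0.1136 0.0518]
    0.055 286 [0.4861 0.108  0.0551] [0.5395 0.1194 0.063 ] [0.5126 0.1144 0.0594]
    0.063 255 [0.4917 0.1077 0.0631] [0.533  0.1142 0.0727] [0.5121 0.1116 0.0686]
w 1 523 [0.4838 0.1939 0.034 ] [0.5428 0.2078 0.0734] [0.5126 0.2014 0.0611]
    0.035 32 [0.4838 0.1986 0.0353] [0.5428 0.2077 0.0449] [0.5131 0.2068 0.0405]
    0.045 67 [0.4845 0.194  0.0454] [0.5425 0.2067 0.0549] [0.4993 0.2022 0.052 ]
    0.055 180 [0.4872 0.1939 0.055 ] [0.5401 0.2059 0.0629] [0.5129 0.1979 0.0595]
    0.063 238 [0.4923 0.1983 0.063 ] [0.5344 0.2052 0.0734] [0.513  0.2025 0.0689]
w 2 635 [0.4848 0.3051 0.034 ] [0.5435 0.3188 0.0741] [0.5136 0.3093 0.0591]
    0.035 87 [0.4848 0.3051 0.0351] [0.5434 0.3132 0.0448] [0.5291 0.3063 0.0385]
    0.045 78 [0.4852 0.306  0.0451] [0.5435 0.3186 0.0549] [0.4942 0.3068 0.051 ]
    0.055 162 [0.4878 0.3065 0.055 ] [0.541 
[... 1853 characters left out ...]
3] [0.5421 0.2081 0.0444] [0.4965 0.2032 0.0399]
    0.045 35 [0.4815 0.1931 0.0459] [0.5401 0.2073 0.0549] [0.4975 0.201  0.0516]
    0.055 51 [0.4853 0.1945 0.0552] [0.5394 0.2059 0.0629] [0.5093 0.1999 0.0594]
    0.063 48 [0.4903 0.1924 0.063 ] [0.5351 0.2063 0.0748] [0.5104 0.2015 0.0681]
sc 2 134 [0.4844 0.3037 0.034 ] [0.5425 0.3206 0.076 ] [0.5146 0.3105 0.0545]
    0.035 35 [0.485  0.3037 0.0355] [0.5406 0.3192 0.0446] [0.5284 0.3097 0.0403]
    0.045 27 [0.4844 0.3047 0.0466] [0.5425 0.3206 0.0548] [0.529  0.3095 0.0506]
    0.055 23 [0.4874 0.3058 0.0564] [0.5395 0.3199 0.0629] [0.5233 0.3104 0.058 ]
    0.063 43 [0.4925 0.3058 0.0631] [0.5331 0.3153 0.076 ] [0.5112 0.3099 0.069 ]
```

>>> play_rows(moves=[{"tx": 0,"ty": 0,"tz": 0,"ax": 0,"ay": 0,"az": -7.1,"gripper": 1},{"tx": 0,"ty": 0,"tz": 0,"ax": 0,"ay": 0,"az": -7.1,"gripper": 1},{"tx": 0,"ty": 0,"tz": 0,"ax": 0,"ay": 0,"az": -7.1,"gripper": 1},{"tx": 0,"ty": 0,"tz": 0,"ax": 0,"ay": 0,"az": -7.1,"gripper": 1},{"tx": 0,"ty": 0,"tz": 0,"ax": 0,"ay": 0,"az": -7.1,"gripper": 1},{"tx": 0,"ty": 0,"tz": 0,"ax": 0,"ay": 0,"az": -7.1,"gripper": 1},{"tx": 0,"ty": 0,"tz": 0,"ax": 0,"ay": 0,"az": -7.1,"gripper": 1},{"tx": 0,"ty": 0,"tz": 0,"ax": 0,"ay": 0,"az": -7.1,"gripper": 1}])

```text
t: 2.08
ee_pos: [0.5667, 0.1924, 0.2264]
eef_rot: [-3.135, 0.002, 2.279]
wrist_force: [-0.4, -0.1, 0.4]
grip_width: 0.999
```

```bash
python3 snap.py wrist w2
```

```text
2.0833 [0.2399, 0.0194, 1.7726, -0.005, 1.3548, -2.0382] [0.5667, 0.1924, 0.2264] [-3.1347, 0.002, 2.2792] 0.9990976566051759 [-0.4 -0.1  0.4]
```

>>> play_rows(moves=[{"tx": 0,"ty": 25,"tz": 0,"ax": -7,"ay": 0,"az": 0,"gripper": 1},{"tx": 0,"ty": 25,"tz": 0,"ax": -7,"ay": 0,"az": 0,"gripper": 1},{"tx": 0,"ty": 25,"tz": 0,"ax": -7,"ay": 0,"az": 0,"gripper": 1}])

```text
t: 2.38
ee_pos: [0.6245, 0.2432, 0.235]
eef_rot: [2.773, -0.0, 2.277]
wrist_force: [-0.6, -0.4, -0.9]
grip_width: 1.001
```

```bash
python3 snap.py wrist w3
```

```text
2.3833 [0.2226, -0.0225, 1.831, 0.1986, 1.0127, -2.1321] [0.6245, 0.2432, 0.235] [2.7732, -0.0001, 2.2766] 1.0013080438376483 [-0.6 -0.4 -0.9]
```

```bash
cat > kin.py <<'E'
import numpy as np
from scipy.optimize import least_squares
from scipy.spatial.transform import Rotation as R
S=dict(s4=1,s6=1)
def fk(q,p):
    s,h,a1,L1,L2,e,d,ex=p
    A=R.from_euler("Z",q[0]).as_matrix()
    B=A@R.from_euler("Y",q[1]).as_matrix(); C=B@R.from_euler("Y",q[2]).as_matrix()
    W=A@[a1,s,h]+B@[0,0,L1]+C@[e,0,L2]
    T=C@R.from_euler("ZYZ",[S["s4"]*q[3],q[4],S["s6"]*q[5]]).as_matrix()
    return W+T@[0,0,d],T
def data():
    D=[eval(l) for l in open("poses.txt")]
    D.append(([1.18538250e+00,1.24487793e-01,1.65166888e+00,-2.45310166e-05,1.36749468e+00,-8.25808218e-02],[0.19364119,0.61985435,0.23240124],[-3.14144677e+00,2.05366506e-03,1.26796845e+00]))
    return [(np.array(a),np.array(b),R.from_euler("xyz",c).as_matrix()) for a,b,c in D]
def fit(v=0):
    D=data();best=None
    def f(p): return np.concatenate([fk(q,p)[0]-x for q,x,_ in D]+[(p-p0)*1e-3])
    p0=np.array([.05,.3,0,.4,.4,0,.25,0.])
    r=least_squares(f,p0)
    if v: print(r.x.round(4),np.abs(r.fun[:3*len(D)]).max())
    return r.x
def ik(pos,Rm,p,seeds):
    lo=np.array([-2.61,-1.02,.03,-1.35,.32,-2.91]);hi=np.array([2.61,2.33,2.71,4.49,2.68,2.91])
    best=None
    for s0 in seeds:
        def f(q):
            x,T=fk(q,p);return np.concatenate([(x-pos)*5,R.from_matrix(T@O.T@Rm.T).as_rotvec()])
        r=least_squares(f,np.clip(s0,lo+.01,hi-.01),bounds=(lo,hi))
        c=np.abs(r.fun).max()
        if best is None or c<best[0]: best=(c,r.x)
    return best
O=np.eye(3)
if __name__=="__main__":
    D=data()
    for s4 in(1,-1):
        for s6 in(1,-1):
            S.update(s4=s4,s6=s6)
            Os=[fk(q,np.zeros(8))[1].T@T for q,x,T in D]
            print(s4,s6,max(np.abs(a-Os[0]).max() for a in Os),Os[0].round(2).tolist())
E
python3 kin.py
```

```text
1 1 1.1908275526932477e-09 [[-1.0, -0.0, -0.0], [0.0, -1.0, 0.0], [-0.0, 0.0, 1.0]]
1 -1 1.7880370968486077 [[0.46, -0.89, 0.0], [0.89, 0.46, -0.0], [-0.0, 0.0, 1.0]]
-1 1 0.2964438974263951 [[-1.0, 0.0, -0.0], [-0.0, -1.0, 0.0], [-0.0, 0.0, 1.0]]
-1 -1 1.692530414405479 [[0.46, -0.89, 0.0], [0.89, 0.46, 0.0], [-0.0, 0.0, 1.0]]
```

```bash
python3 - <<'E'
import kin,numpy as np
src=open("kin.py").read().replace("O=np.eye(3)\n","O=np.diag([-1.,-1,1])\n").replace("x,T=fk(q,p);return np.concatenate([(x-pos)*5,R.from_matrix(T@O.T@Rm.T)","x,T=fk(q,p);return np.concatenate([(x-pos)*5,R.from_matrix(T@O@Rm.T)")
open("kin.py","w").write(src)
E
cat > feas.py <<'E'
from kin import *
p=fit(1)
def frame(a,x):  # tool z=a, tool x=x
    a=np.array(a,float);a/=np.linalg.norm(a);x=np.array(x,float);return np.stack([x,np.cross(a,x),a],1)
seeds=[np.array([b,.3,1.7,q4,1.2,q6]) for b in(-.3,.4) for q4 in(-1,0,1) for q6 in(-2.4,-1.2,0,1.2,2.4)]
for th in(30,45):
    t=np.radians(th);s,c=np.sin(t),np.cos(t)
    for nm,pos,sg in(("L",[.514,.308,.046],-1),("R",[.513,.109,.046],1),("M",[.513,.204,.046],1)):
        for xs in(1,-1):
            Rm=frame([0,sg*s,-c],[xs,0,0])
            for dz in(0,.1):
                e,q=ik(np.array(pos)+[0,0,dz],Rm,p,seeds);print(th,nm,xs,dz,"%.4f"%e,q.round(2), "camtop" if (Rm[2,1]<0) else "camlow")
    for phi in(-45,-20,0,30,60,90,120,-90):
        f=np.radians(phi)
        for xs in(1,-1):
            Rm=frame([c*np.cos(f),c*np.sin(f),-s],[-xs*np.sin(f),xs*np.cos(f),0])
            out=[]
            for dz in(.052,.13,.17):
                e,q=ik(np.array([.512,-.209,dz]),Rm,p,seeds);out.append("%.4f"%e)
                if dz==.052:q0=q
            print(th,"place",phi,xs,out,q0.round(2),"camtop" if (Rm[2,1]<0) else "camlow")
E
python3 feas.py
```

```text
[5.360e-02 2.232e-01 4.000e-04 4.524e-01 6.127e-01 4.250e-02 2.732e-01
 0.000e+00] 6.367488967734536e-06
30 L 1 0 0.0000 [ 0.63  0.4   1.72 -0.42  1.37  0.79] camlow
30 L 1 0.1 0.0000 [ 0.63  0.29  1.68 -0.42  1.51  0.73] camlow
30 L -1 0 0.0000 [ 0.63  0.4   1.72 -0.42  1.37 -2.35] camtop
30 L -1 0.1 0.0000 [ 0.63  0.29  1.68 -0.42  1.51 -2.41] camtop
30 R 1 0 0.0000 [-0.16  0.08  2.11  0.58  1.11 -0.46] camtop
30 R 1 0.1 0.0000 [-0.16 -0.07  2.06  0.54  1.28 -0.35] camtop
30 R -1 0 0.0000 [-0.16  0.08  2.11  0.58  1.11  2.68] camlow
30 R -1 0.1 0.0000 [-0.16 -0.07  2.06  0.54  1.28  2.79] camlow
30 M 1 0 0.0000 [ 0.03  0.09  2.1   0.62  1.03 -0.32] camtop
30 M 1 0.1 0.0000 [ 0.03 -0.06  2.05  0.57  1.19 -0.2 ] camtop
30 M -1 0 0.0000 [0.03 0.09 2.1  0.62 1.03 2.82] camlow
30 M -1 0.1 0.0139 [ 0.02 -0.06  2.06  0.58  1.19  2.91] camlow
30 place -45 1 ['0.0000', '0.0301', '0.0112'] [-0.28 -0.07  2.49  4.21  0.5   0.83] camlow
30 place -45 -1 ['0.0000', '0.0301', '0.0473'] [-0.28 -0.07  2.49  4.21  0.5  -2.31] camtop
30 place -20 1 ['0.0000', '0.0473', '0.0436'] [-0.59 -0.15  2.56  2.
[... 2706 characters left out ...]
.0000', '0.0000'] [-0.83  0.24  2.01  0.78  1.29  2.45] camlow
45 place 60 -1 ['0.0000', '0.0000', '0.0000'] [-0.83  0.24  2.01  0.78  1.29 -0.69] camtop
45 place 90 1 ['0.0000', '0.0000', '0.0000'] [-0.75  0.4   1.8   0.54  1.54  2.21] camlow
45 place 90 -1 ['0.0000', '0.0000', '0.0000'] [-0.75  0.4   1.8   0.54  1.54 -0.94] camtop
45 place 120 1 ['0.0000', '0.0000', '0.0000'] [-0.63  0.52  1.63  0.3   1.72  1.92] camlow
45 place 120 -1 ['0.0000', '0.0000', '0.0000'] [-0.63  0.52  1.63  0.3   1.72 -1.22] camtop
45 place -90 1 ['0.0000', '0.0000', '0.0000'] [-0.14  0.15  2.12 -0.97  1.02  0.46] camlow
45 place -90 -1 ['0.0000', '0.0000', '0.0000'] [-0.14  0.15  2.12 -0.97  1.02 -2.68] camtop
```

```bash
cat > go.py <<'E'
import numpy as np,sys
from rig import r
from kin import fit,ik
from scipy.spatial.transform import Rotation as R
def frame(a,x):
    a=np.array(a,float);a/=np.linalg.norm(a);x=np.array(x,float);x/=np.linalg.norm(x);return np.stack([x,np.cross(a,x),a],1)
def pick(side,th): # side=+1: tool comes from +y ; camera low
    t=np.radians(th);return frame([0,-side*np.sin(t),-np.cos(t)],[side,0,0])
def place(phi,th): # camera on top
    f,t=np.radians(phi),np.radians(th);c,s=np.cos(t),np.sin(t)
    return frame([c*np.cos(f),c*np.sin(f),-s],[np.sin(f),-np.cos(f),0])
def to(pos,Rt):
    o=r.get_obs();Rc=R.from_euler("xyz",o["eef_rot"]).as_matrix();pos=np.array(pos)
    rv=np.degrees(R.from_matrix(Rc.T@Rt).as_rotvec());d=pos-o["ee_pos"]
    print("t %.2f"%o["t"],"TCP",o["ee_pos"].round(4),"grip %.3f"%o["grip_width"],"F",o["wrist_force"].round(1))
    print(" rot(tool) ",rv.round(1)," n>=",np.ceil(np.linalg.norm(rv)/7.16),"per row n:",(rv/max(1,np.ceil(np.linalg.norm(rv)/6.9))).round(2))
    print(" trans tool-now",(Rc.T@d*1000).round(1)," tool-target",(Rt.T@d*1000).round(1)," |d| %.1f"%(np.linalg.norm(d)*1000),"world",(d*1000).round(1))
    e,q=ik(pos,Rt,fit(),[o["qpos"],o["qpos"]+[0,0,0,0,0,-3],o["qpos"]+[0,0,0,0,0,2]]);print(" ik",round(e,4),q.round(2),"dq",(q-o["qpos"]).round(2))
E
python3 - <<'E'
from go import *
Rt=pick(1,35);C=np.array([.514,.308,.042]);a=Rt[:,2]
to(C-.008*a-.10*a,Rt)
E
```

```text
t 2.43 TCP [0.6251 0.2437 0.2352] grip 0.999 F [0.3 0.1 0.9]
 rot(tool)  [ -7.2 -61.7 115.1]  n>= 19.0 per row n: [-0.38 -3.25  6.06]
 trans tool-now [168.1 -40.7  96.5]  tool-target [-111.1 -163.5   13.3]  |d| 198.1 world [-111.1  126.2 -104.7]
 ik 0.0 [ 0.72  0.43  1.55 -0.44  1.6   0.81] dq [ 0.5   0.45 -0.28 -0.65  0.59  2.95]
```

>>> play_rows(moves=[{"tx": 0,"ty": 0,"tz": 0,"ax": -0.4,"ay": -3.3,"az": 6.1,"gripper": 1},{"tx": 0,"ty": 0,"tz": 0,"ax": -0.4,"ay": -3.3,"az": 6.1,"gripper": 1},{"tx": 0,"ty": 0,"tz": 0,"ax": -0.4,"ay": -3.3,"az": 6.1,"gripper": 1},{"tx": 0,"ty": 0,"tz": 0,"ax": -0.4,"ay": -3.3,"az": 6.1,"gripper": 1},{"tx": 0,"ty": 0,"tz": 0,"ax": -0.4,"ay": -3.3,"az": 6.1,"gripper": 1},{"tx": 0,"ty": 0,"tz": 0,"ax": -0.4,"ay": -3.3,"az": 6.1,"gripper": 1},{"tx": 0,"ty": 0,"tz": 0,"ax": -0.4,"ay": -3.3,"az": 6.1,"gripper": 1},{"tx": 0,"ty": 0,"tz": 0,"ax": -0.4,"ay": -3.3,"az": 6.1,"gripper": 1},{"tx": 0,"ty": 0,"tz": 0,"ax": -0.4,"ay": -3.3,"az": 6.1,"gripper": 1},{"tx": 0,"ty": 0,"tz": 0,"ax": -0.4,"ay": -3.3,"az": 6.1,"gripper": 1},{"tx": 0,"ty": 0,"tz": 0,"ax": -0.4,"ay": -3.3,"az": 6.1,"gripper": 1},{"tx": 0,"ty": 0,"tz": 0,"ax": -0.4,"ay": -3.3,"az": 6.1,"gripper": 1},{"tx": 0,"ty": 0,"tz": 0,"ax": -0.4,"ay": -3.3,"az": 6.1,"gripper": 1},{"tx": 0,"ty": 0,"tz": 0,"ax": -0.4,"ay": -3.3,"az": 6.1,"gripper": 1},{"tx": 0,"ty": 0,"tz": 0,"ax": -0.4,"ay": -3.3,"az": 6.1,"gripper": 1},{"tx": 0,"ty": 0,"tz": 0,"ax": -0.4,"ay": -3.3,"az": 6.1,"gripper": 1},{"tx": 0,"ty": 0,"tz": 0,"ax": -0.4,"ay": -3.3,"az": 6.1,"gripper": 1},{"tx": 0,"ty": 0,"tz": 0,"ax": -0.4,"ay": -3.3,"az": 6.1,"gripper": 1}])

```text
t: 3.93
ee_pos: [0.6142, 0.2366, 0.236]
eef_rot: [2.501, 0.013, 0.036]
wrist_force: [0.1, 0.6, 0.2]
grip_width: 1.0
```

```bash
cat > l.py <<'E'
from go import *
Rt=pick(1,35);C=np.array([.514,.308,.042]);a=Rt[:,2]
to(C-(.008+float(sys.argv[1]))*a,Rt)
E
python3 l.py .1
```

```text
t 3.93 TCP [0.6142 0.2366 0.236 ] grip 1.000 F [0.1 0.6 0.2]
 rot(tool)  [ 1.7 -0.6  2.1]  n>= 1.0 per row n: [ 1.7  -0.57  2.1 ]
 trans tool-now [ -94.  -173.5    3.9]  tool-target [-100.2 -169.7   10. ]  |d| 197.4 world [-100.2  133.3 -105.6]
 ik 0.0 [ 0.72  0.43  1.55 -0.44  1.6   0.81] dq [ 0.22  0.1   0.05  0.11 -0.04  0.29]
```

>>> play_rows(moves=[{"tx": -18,"ty": -34,"tz": 1,"ax": 1.5,"ay": -0.5,"az": 2,"gripper": 1},{"tx": -20,"ty": -34,"tz": 2,"ax": 0,"ay": 0,"az": 0,"gripper": 1},{"tx": -20,"ty": -34,"tz": 2,"ax": 0,"ay": 0,"az": 0,"gripper": 1},{"tx": -20,"ty": -34,"tz": 2,"ax": 0,"ay": 0,"az": 0,"gripper": 1},{"tx": -16,"ty": -24,"tz": 2,"ax": 0,"ay": 0,"az": 0,"gripper": 1},{"tx": 0,"ty": 0,"tz": 0,"ax": 0,"ay": 0,"az": 0,"gripper": 1}])

```text
t: 4.43
ee_pos: [0.5204, 0.3632, 0.1338]
eef_rot: [2.513, -0.015, -0.029]
wrist_force: [-0.1, 0.6, -1.4]
grip_width: 1.0
```

```bash
python3 l.py .0
```

```text
t 4.43 TCP [0.5204 0.3632 0.1338] grip 1.000 F [-0.1  0.6 -1.4]
 rot(tool)  [ 1.   0.3 -1.9]  n>= 1.0 per row n: [ 1.03  0.28 -1.85]
 trans tool-now [-6.1 -9.  98.7]  tool-target [-6.4 -7.4 98.9]  |d| 99.3 world [ -6.4 -50.6 -85.2]
 ik 0.0 [ 0.66  0.45  1.68 -0.47  1.44  0.83] dq [-0.05  0.01  0.14 -0.02 -0.17 -0.01]
```

>>> play_rows(moves=[{"tx": -6,"ty": -7,"tz": 0,"ax": 0.9,"ay": 0.3,"az": -1.7,"gripper": 1},{"tx": 0,"ty": 0,"tz": 30,"ax": 0,"ay": 0,"az": 0,"gripper": 1},{"tx": 0,"ty": 0,"tz": 20,"ax": 0,"ay": 0,"az": 0,"gripper": 1},{"tx": 0,"ty": 0,"tz": 0,"ax": 0,"ay": 0,"az": 0,"gripper": 1}])

```text
t: 4.77
ee_pos: [0.5144, 0.3412, 0.0896]
eef_rot: [2.527, -0.006, 0.001]
wrist_force: [0.1, -1.0, 0.1]
grip_width: 1.0
```

```bash
python3 l.py .0;python3 snap.py wrist w4; python3 snap.py top t4
```

```text
t 4.77 TCP [0.5144 0.3412 0.0896] grip 1.000 F [ 0.1 -1.   0.1]
 rot(tool)  [ 0.2 -0.3 -0.2]  n>= 1.0 per row n: [ 0.24 -0.28 -0.15]
 trans tool-now [-0.6 -0.3 50. ]  tool-target [-0.4 -0.1 50. ]  |d| 50.0 world [ -0.4 -28.6 -41. ]
 ik 0.0 [ 0.66  0.45  1.68 -0.47  1.44  0.83] dq [-0.03  0.01  0.06 -0.01 -0.08  0.  ]
4.7667 [0.6964, 0.4325, 1.6193, -0.4628, 1.5176, 0.8246] [0.5144, 0.3412, 0.0896] [2.5265, -0.0056, 0.0007] 0.9995979441562907 [ 0.1 -1.   0.1]
4.8167 [0.6967, 0.4319, 1.6172, -0.4626, 1.5186, 0.8245] [0.515, 0.342, 0.0909] [2.5277, -0.0069, 0.0006] 1.0033515543683493 [ 0.4  0.2 -0.2]
```

View pics/w4.png

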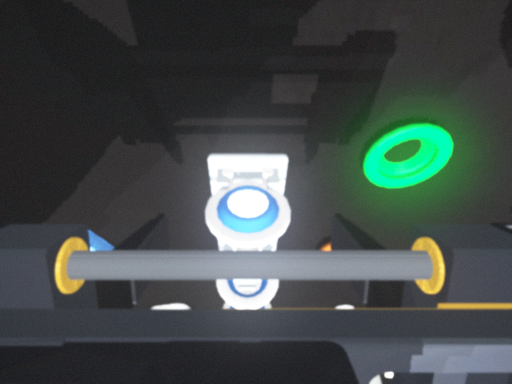

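The wrist view shows disc L, cone side facing the tool, at (248,208). That is centred between the jaws, so I advance and close.

>>> play_rows(grip_force=30, moves=[{"tx": 0,"ty": 0,"tz": 25,"ax": 0,"ay": 0,"az": 0,"gripper": 1},{"tx": 0,"ty": 0,"tz": 22,"ax": 0,"ay": 0,"az": 0,"gripper": 1},{"tx": 0,"ty": 0,"tz": 0,"ax": 0,"ay": 0,"az": 0,"gripper": 1}])

```text
t: 5.12
ee_pos: [0.5209, 0.3189, 0.0604]
eef_rot: [2.537, -0.02, 0.0]
wrist_force: [-1.1, 0.0, -0.3]
grip_width: 0.999
```

```bash
python3 l.py .0
```

```text
t 5.12 TCP [0.5209 0.3189 0.0604] grip 0.999 F [-1.1  0.  -0.3]
 rot(tool)  [-0.3 -0.9 -0.7]  n>= 1.0 per row n: [-0.35 -0.95 -0.65]
 trans tool-now [-7.1 -1.5 13.2]  tool-target [-6.9 -1.7 13.3]  |d| 15.1 world [ -6.9  -6.3 -11.9]
 ik 0.0 [ 0.66  0.45  1.68 -0.47  1.44  0.83] dq [-0.    0.01  0.02  0.01 -0.01 -0.  ]
```

>>> play_rows(moves=[{"tx": -7,"ty": -1.5,"tz": 6,"ax": 0,"ay": -1,"az": -0.6,"gripper": 1},{"tx": 0,"ty": 0,"tz": 6,"ax": 0,"ay": 0,"az": 0,"gripper": 1},{"tx": 0,"ty": 0,"tz": 0,"ax": 0,"ay": 0,"az": 0,"gripper": 1}])

```text
t: 5.37
ee_pos: [0.5163, 0.3154, 0.054]
eef_rot: [2.541, -0.004, -0.002]
wrist_force: [0.3, -0.4, -0.0]
grip_width: 0.998
```

```bash
python3 l.py .0
```

```text
t 5.37 TCP [0.5163 0.3154 0.054 ] grip 0.998 F [ 0.3 -0.4 -0. ]
 rot(tool)  [-0.6 -0.1 -0.2]  n>= 1.0 per row n: [-0.6  -0.12 -0.24]
 trans tool-now [-2.3 -0.7  6.1]  tool-target [-2.3 -0.8  6.1]  |d| 6.6 world [-2.3 -2.9 -5.5]
 ik 0.0 [ 0.66  0.45  1.68 -0.47  1.44  0.83] dq [ 0.    0.01  0.01 -0.01 -0.    0.  ]
```

>>> play_rows(moves=[{"tx": -2.3,"ty": -0.7,"tz": 6,"ax": -0.5,"ay": 0,"az": 0,"gripper": 1},{"tx": 0,"ty": 0,"tz": 1,"ax": 0,"ay": 0,"az": 0,"gripper": 1},{"tx": 0,"ty": 0,"tz": 0,"ax": 0,"ay": 0,"az": 0,"gripper": 1}])

```text
t: 5.62
ee_pos: [0.5152, 0.3138, 0.05]
eef_rot: [2.534, -0.008, -0.002]
wrist_force: [0.6, -0.4, 0.6]
grip_width: 1.0
```

```bash
python3 l.py .0; python3 snap.py wrist w5
```

```text
t 5.62 TCP [0.5152 0.3138 0.05  ] grip 1.000 F [ 0.6 -0.4  0.6]
 rot(tool)  [-0.2 -0.3 -0.3]  n>= 1.0 per row n: [-0.21 -0.32 -0.33]
 trans tool-now [-1.2  0.2  1.9]  tool-target [-1.2  0.1  1.9]  |d| 2.2 world [-1.2 -1.2 -1.5]
 ik 0.0 [ 0.66  0.45  1.68 -0.47  1.44  0.83] dq [-0.    0.    0.    0.    0.   -0.01]
5.6167 [0.6635, 0.4434, 1.6792, -0.4747, 1.4354, 0.8338] [0.5152, 0.3138, 0.05] [2.5344, -0.0078, -0.0016] 0.9997894420149821 [ 0.6 -0.4  0.6]
```

View pics/w5.png

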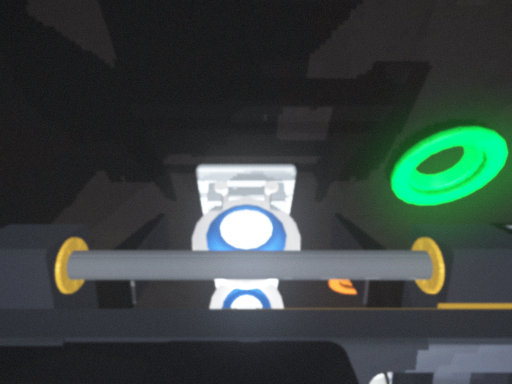

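Disc L sits at (246,235), centred between the fingers, so I close.

>>> play_rows(grip_force=30, moves=[{"tx": -1.2,"ty": 0,"tz": 1.5,"ax": 0,"ay": 0,"az": 0,"gripper": 0.6},{"tx": 0,"ty": 0,"tz": 0,"ax": 0,"ay": 0,"az": 0,"gripper": -1},{"tx": 0,"ty": 0,"tz": 0,"ax": 0,"ay": 0,"az": 0,"gripper": -1},{"tx": 0,"ty": 0,"tz": 0,"ax": 0,"ay": 0,"az": 0,"gripper": -1},{"tx": 0,"ty": 0,"tz": 0,"ax": 0,"ay": 0,"az": 0,"gripper": -1},{"tx": 0,"ty": 0,"tz": 0,"ax": 0,"ay": 0,"az": 0,"gripper": -1}])

```text
t: 6.17
ee_pos: [0.5139, 0.3135, 0.049]
eef_rot: [2.535, -0.008, -0.001]
wrist_force: [0.9, -0.2, -0.4]
grip_width: 0.635
```

```bash
python3 l.py .0
```

```text
t 6.17 TCP [0.5139 0.3135 0.049 ] grip 0.635 F [ 0.9 -0.2 -0.4]
 rot(tool)  [-0.2 -0.4 -0.3]  n>= 1.0 per row n: [-0.23 -0.35 -0.32]
 trans tool-now [0.1 0.5 0.9]  tool-target [0.1 0.5 0.9]  |d| 1.0 world [ 0.1 -0.9 -0.5]
 ik 0.0 [ 0.66  0.45  1.68 -0.47  1.44  0.83] dq [-0.    0.   -0.    0.    0.01 -0.01]
```

>>> play_rows(moves=[{"tx": 0,"ty": 4,"tz": -5.7,"ax": 0,"ay": 0,"az": 0,"gripper": -1},{"tx": 0,"ty": 6,"tz": -8.2,"ax": 0,"ay": 0,"az": 0,"gripper": -1},{"tx": 0,"ty": 6,"tz": -8.2,"ax": 0,"ay": 0,"az": 0,"gripper": -1},{"tx": 0,"ty": 15,"tz": -21.4,"ax": 0,"ay": 0,"az": 0,"gripper": -1},{"tx": 0,"ty": 20,"tz": -28.5,"ax": 0,"ay": 0,"az": 0,"gripper": -1},{"tx": 0,"ty": 20,"tz": -28.5,"ax": 0,"ay": 0,"az": 0,"gripper": -1},{"tx": 0,"ty": 15,"tz": -21.4,"ax": 0,"ay": 0,"az": 0,"gripper": -1},{"tx": 0,"ty": 0,"tz": 0,"ax": 0,"ay": 0,"az": 0,"gripper": -1}])

```text
t: 6.83
ee_pos: [0.5115, 0.3112, 0.208]
eef_rot: [2.533, -0.005, -0.002]
wrist_force: [0.5, 1.0, 0.2]
grip_width: 0.605
```

```bash
python3 snap.py scene s6
cat > pl.py <<'E'
from go import *
phi,th,z,dx,dy=map(float,sys.argv[1:6])
Rt=place(phi,th); to(np.array([.512+dx,-.209+dy,z]),Rt)
E
python3 pl.py 90 35 .2 0 0
```

```text
6.8333 [0.6636, 0.2665, 1.6144, -0.471, 1.6532, 0.7224] [0.5115, 0.3112, 0.208] [2.5333, -0.0051, -0.0016] 0.6051094057026337 [0.5 1.  0.2]
t 6.88 TCP [0.511  0.311  0.2059] grip 0.610 F [-0.1  1.3 -0.8]
 rot(tool)  [89.9 -0.2 -0.1]  n>= 13.0 per row n: [ 6.42 -0.02 -0.  ]
 trans tool-now [  1.8 423.2 302.2]  tool-target [   1.   303.1 -422.5]  |d| 520.0 world [   1.  -520.    -5.9]
 ik 0.0 [-0.78  0.3   1.72  0.65  1.85 -0.84] dq [-1.45  0.03  0.1   1.12  0.2  -1.56]
```

View pics/s6.png

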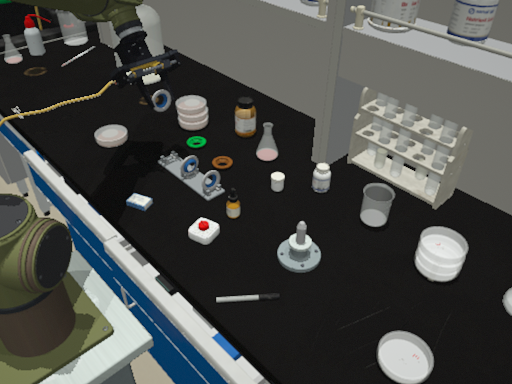

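Run:
```python
from h import *
w=load("s6")
cv2.imwrite("pics/c6.png",cv2.resize(w["frame"][30:120,100:220],(800,600),interpolation=cv2.INTER_CUBIC))
P=pts(w);uv=proj(w,w["ee_pos"]);print("TCP px",uv)
m=(abs(P-w["ee_pos"])<.06).all(-1);q=P[m]
hsv=cv2.cvtColor(w["frame"],cv2.COLOR_BGR2HSV)
gb=hsv[...,0];sat=hsv[...,1]
m2=m&(np.hypot(*(np.mgrid[:384,:512]-np.array([uv[1],uv[0]])[:,None,None]))<30)
for name,k in(("blue",m2&(sat>120)&(gb>95)&(gb<125)),("grey",m2&(sat<60)&(hsv[...,2]>90))):
    a=P[k];print(name,len(a),(a.min(0)).round(4),a.max(0).round(4),np.median(a,0).round(4))
```

```text
TCP px [159.30706181  97.88979684]
blue 64 [0.4786 0.3064 0.1821] [0.541  0.3466 0.2676] [0.5232 0.3126 0.1928]
grey 181 [0.48   0.2998 0.1743] [0.5447 0.3546 0.2651] [0.5162 0.306  0.2096]
```

View pics/c6.png

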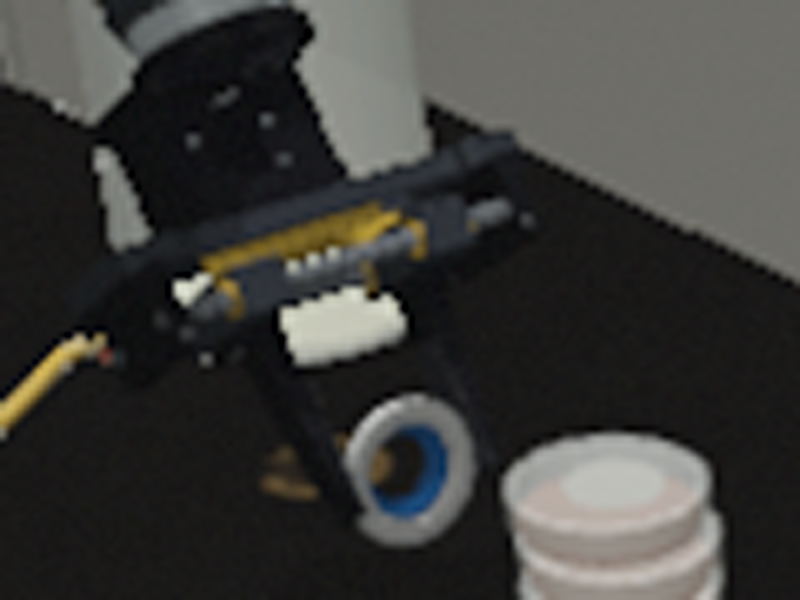

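>>> play_rows(moves=[{"tx": 0,"ty": 0,"tz": 0,"ax": 6.9,"ay": 0,"az": 0,"gripper": -1},{"tx": 0,"ty": 0,"tz": 0,"ax": 6.9,"ay": 0,"az": 0,"gripper": -1},{"tx": 0,"ty": 0,"tz": 0,"ax": 6.9,"ay": 0,"az": 0,"gripper": -1},{"tx": 0,"ty": 0,"tz": 0,"ax": 6.9,"ay": 0,"az": 0,"gripper": -1},{"tx": 0,"ty": 0,"tz": 0,"ax": 6.9,"ay": 0,"az": 0,"gripper": -1},{"tx": 0,"ty": 0,"tz": 0,"ax": 6.9,"ay": 0,"az": 0,"gripper": -1},{"tx": 0,"ty": 0,"tz": 0,"ax": 6.9,"ay": 0,"az": 0,"gripper": -1},{"tx": 0,"ty": 0,"tz": 0,"ax": 6.9,"ay": 0,"az": 0,"gripper": -1},{"tx": 0,"ty": 0,"tz": 0,"ax": 6.9,"ay": 0,"az": 0,"gripper": -1},{"tx": 0,"ty": 0,"tz": 0,"ax": 6.9,"ay": 0,"az": 0,"gripper": -1},{"tx": 0,"ty": 0,"tz": 0,"ax": 6.9,"ay": 0,"az": 0,"gripper": -1},{"tx": 0,"ty": 0,"tz": 0,"ax": 6.9,"ay": 0,"az": 0,"gripper": -1}])

```text
t: 7.88
ee_pos: [0.5056, 0.3133, 0.1975]
eef_rot: [-2.256, -0.002, -0.001]
wrist_force: [-0.2, 0.5, -1.3]
grip_width: 0.608
```

```bash
python3 pl.py 90 35 .2 0 0
```

```text
t 7.88 TCP [0.5056 0.3133 0.1975] grip 0.608 F [-0.2  0.5 -1.3]
 rot(tool)  [ 4.3 -0.1  0.1]  n>= 1.0 per row n: [ 4.26 -0.11  0.08]
 trans tool-now [   6.8  328.6 -406. ]  tool-target [   6.4  297.5 -429.3]  |d| 522.3 world [   6.4 -522.3    2.5]
 ik 0.0 [-0.78  0.3   1.72  0.65  1.85 -0.84] dq [-0.88  0.34 -0.35 -0.31  0.63 -0.53]
```

>>> play_rows(moves=[{"tx": 1,"ty": 20,"tz": -25,"ax": 4,"ay": 0,"az": 0,"gripper": -1},{"tx": 0.5,"ty": 20,"tz": -29,"ax": 0,"ay": 0,"az": 0,"gripper": -1},{"tx": 0.5,"ty": 20,"tz": -29,"ax": 0,"ay": 0,"az": 0,"gripper": -1},{"tx": 0.5,"ty": 20,"tz": -29,"ax": 0,"ay": 0,"az": 0,"gripper": -1},{"tx": 0.5,"ty": 20,"tz": -29,"ax": 0,"ay": 0,"az": 0,"gripper": -1},{"tx": 0.5,"ty": 20,"tz": -29,"ax": 0,"ay": 0,"az": 0,"gripper": -1},{"tx": 0.5,"ty": 20,"tz": -29,"ax": 0,"ay": 0,"az": 0,"gripper": -1},{"tx": 0.5,"ty": 20,"tz": -29,"ax": 0,"ay": 0,"az": 0,"gripper": -1},{"tx": 0.5,"ty": 20,"tz": -29,"ax": 0,"ay": 0,"az": 0,"gripper": -1},{"tx": 0.5,"ty": 20,"tz": -29,"ax": 0,"ay": 0,"az": 0,"gripper": -1},{"tx": 0.5,"ty": 20,"tz": -29,"ax": 0,"ay": 0,"az": 0,"gripper": -1},{"tx": 0.5,"ty": 20,"tz": -29,"ax": 0,"ay": 0,"az": 0,"gripper": -1}])

```text
t: 8.88
ee_pos: [0.4939, -0.1214, 0.1763]
eef_rot: [-2.173, 0.038, -0.003]
wrist_force: [1.2, 0.8, -1.3]
grip_width: 0.606
```

```bash
python3 pl.py 90 35 .2 0 0
```

```text
t 8.88 TCP [ 0.4939 -0.1214  0.1763] grip 0.606 F [ 1.2  0.8 -1.3]
 rot(tool)  [-0.5  1.1 -1.9]  n>= 1.0 per row n: [-0.47  1.08 -1.89]
 trans tool-now [ 17.5  29.5 -86. ]  tool-target [ 18.1  30.8 -85.4]  |d| 92.6 world [ 18.1 -87.6  23.7]
 ik 0.0 [-0.78  0.3   1.72  0.65  1.85 -0.84] dq [-0.09  0.09 -0.16 -0.04  0.08 -0.05]
```

>>> play_rows(moves=[{"tx": 5,"ty": 10,"tz": -28,"ax": 0,"ay": 0.5,"az": -1,"gripper": -1},{"tx": 6,"ty": 10,"tz": -28,"ax": -0.4,"ay": 0.5,"az": -0.8,"gripper": -1},{"tx": 6,"ty": 8,"tz": -20,"ax": 0,"ay": 0,"az": 0,"gripper": -1},{"tx": 0,"ty": 0,"tz": 0,"ax": 0,"ay": 0,"az": 0,"gripper": -1},{"tx": 0,"ty": 0,"tz": 0,"ax": 0,"ay": 0,"az": 0,"gripper": -1}])

```text
t: 9.3
ee_pos: [0.5081, -0.209, 0.1887]
eef_rot: [-2.177, 0.012, -0.01]
wrist_force: [-0.2, -0.3, -1.3]
grip_width: 0.609
```

```bash
python3 pl.py 90 35 .2 0 0; python3 snap.py wrist w7;  python3 snap.py scene s7; python3 snap.py top t7
```

```text
t 9.30 TCP [ 0.5081 -0.209   0.1887] grip 0.609 F [-0.2 -0.3 -1.3]
 rot(tool)  [-0.3 -0.1 -0.9]  n>= 1.0 per row n: [-0.3  -0.09 -0.9 ]
 trans tool-now [ 3.7 -9.4 -6.4]  tool-target [ 3.9 -9.3 -6.5]  |d| 12.0 world [ 3.9  0.  11.3]
 ik 0.0 [-0.78  0.3   1.72  0.65  1.85 -0.84] dq [ 0.01 -0.01 -0.01  0.    0.01  0.  ]
9.3 [-0.7872, 0.3037, 1.7282, 0.6477, 1.8414, -0.8389] [0.5081, -0.209, 0.1887] [-2.1765, 0.012, -0.0103] 0.6089429699795149 [-0.2 -0.3 -1.3]
9.35 [-0.7869, 0.3032, 1.7289, 0.6477, 1.8411, -0.8389] [0.508, -0.2087, 0.1886] [-2.1765, 0.0122, -0.0101] 0.6123658515654734 [-0.7 -1.1 -1.1]
9.4 [-0.7859, 0.3024, 1.7298, 0.6479, 1.8415, -0.839] [0.5079, -0.2078, 0.1887] [-2.176, 0.0122, -0.009] 0.6083095599115832 [ 0.2 -0.3 -0.1]
```

View pics/s7.png

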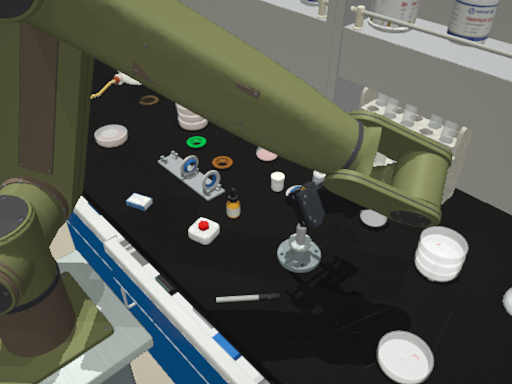

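View pics/w7.png

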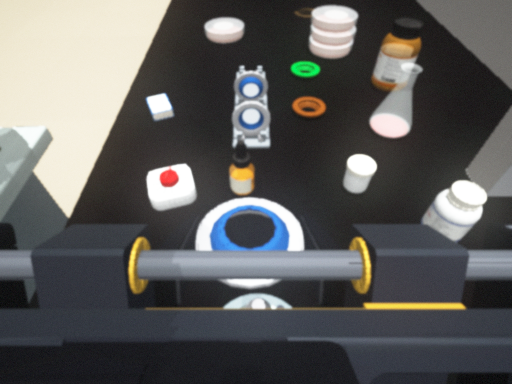

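View pics/t7.png

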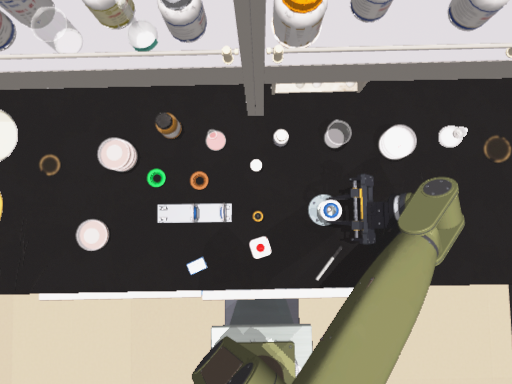

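```bash
cat > meas.py <<'E'
from h import *
import sys
from scipy.optimize import least_squares
def arbor():
    for n in("top0","scene0"):
        c=load(n);P=pts(c);d=np.hypot(P[...,0]-.512,P[...,1]+.209)
        g=cv2.cvtColor(c["frame"],6)
        k=((d<.065)&(g>90)).astype(np.uint8)
        cs,_=cv2.findContours(k,0,1);cc=max(cs,key=cv2.contourArea)
        if n=="top0":
            e=cv2.fitEllipse(cv2.convexHull(cc));print(n,e,ray(c,e[0],.011)) 
        q=P[(d<.035)&(P[...,2]>.060)&(P[...,2]<.094)];
        f=least_squares(lambda p:np.hypot(q[:,0]-p[0],q[:,1]-p[1])-.0105,[.512,-.209],loss="soft_l1",f_scale=.001);print(n,"post",len(q),f.x.round(4))
        q=P[(d<.03)&(P[...,2]>.096)];print(n,"tip",q.mean(0).round(4))
        q=P[(d>.012)&(d<.035)&(P[...,2]>.045)&(P[...,2]<.056)];b=np.median(q,0)
        cc,rr=cv2.minEnclosingCircle(q[:,:2].astype(np.float32));print(n,"seat",len(q),b.round(4),cc,rr)
def disc(n,guess):
    c=load(n);P=pts(c,c);hsv=cv2.cvtColor(c["frame"],40)
    d=np.linalg.norm(P-guess,axis=-1)
    k=(d<.036)
    rim=k&(hsv[...,1]<70)&(hsv[...,2]>80);bl=k&(hsv[...,1]>100)&(hsv[...,0]>95)&(hsv[...,0]<130)
    q=P[rim];
    for _ in range(6):
        m=np.median(q,0) if _==0 else q.mean(0);u,s,v=np.linalg.svd(q-q.mean(0),full_matrices=False);nn=v[2]*np.sign(v[2][2]);r_=(q-q.mean(0))@nn
        q=q[abs(r_)<max(.0012,2*r_.std())]
    f=least_squares(lambda p:np.minimum(np.hypot(*(q[:,:2]-p).T)-.030,0)*0+ (np.hypot(*(q[:,:2]-p).T)-.0262),guess[:2],loss="soft_l1",f_scale=.003)
    print(n,"rim pts",rim.sum(),len(q),"mean",q.mean(0).round(4),"min",q.min(0).round(4),"max",q.max(0).round(4),"normal",nn.round(3),"ctr",f.x.round(4))
    a=P[bl]
    if len(a): print("  blue",len(a),np.median(a,0).round(4),a.min(0).round(4),a.max(0).round(4))
if __name__=="__main__":
    if sys.argv[1]=="arbor": arbor()
    else:
        for n in sys.argv[1:]:
            c=load(n);T=R.from_euler("xyz",c["eef_rot"]).as_matrix();g=c["ee_pos"]+T@[0,0,.008];print("expected",g.round(4));disc(n,g)
E
python3 meas.py arbor; python3 meas.py w7 t7 s7
```

```text
top0 ((323.4657897949219, 209.4622344970703), (31.389497756958008, 31.91680335998535), 136.07418823242188) [ 0.51491166 -0.20828487  0.011     ]
top0 post 13 [ 0.5136 -0.2093]
top0 tip [ 0.5142 -0.2082  0.1017]
top0 seat 150 [ 0.5148 -0.2065  0.0498] (0.5137122869491577, -0.20955118536949158) 0.02572162263095379
scene0 post 108 [ 0.5143 -0.2074]
scene0 tip [ 0.5105 -0.2106  0.103 ]
scene0 seat 225 [ 0.5048 -0.2149  0.0517] (0.5131378769874573, -0.2079257071018219) 0.026739109307527542
expected [ 0.5081 -0.2025  0.1841]
w7 rim pts 2269 1856 mean [ 0.5094 -0.1981  0.1869] min [ 0.4803 -0.2325  0.184 ] max [ 0.5386 -0.1732  0.1904] normal [0.016 0.073 0.997] ctr [ 0.5094 -0.2032]
  blue 1347 [ 0.5088 -0.206   0.1936] [ 0.4881 -0.2165  0.1818] [ 0.5303 -0.1827  0.1968]
expected [ 0.5079 -0.2013  0.1842]
t7 rim pts 200 166 mean [ 0.5067 -0.2011  0.1866] min [ 0.4759 -0.2291  0.1815] max [ 0.5392 -0.1711  0.1916] normal [0.019 0.079 0.997] ctr [ 0.5084 -0.2004]
  blue 90 [ 0.5099 -0.196   0.1923] [ 0.4894 -0.2168  0.1843] [ 0.5282 -0.181   0.199 ]
expected [ 0.508  -0.2021  0.184 ]
s7 rim pts 49 37 mean [ 0.5041 -0.1781  0.1874] min [ 0.4754 -0.1943  0.1843] max [ 0.5306 -0.1709  0.1957] normal [0.053 0.315 0.947] ctr [ 0.5102 -0.1997]
  blue 9 [ 0.5124 -0.186   0.1902] [ 0.497  -0.1892  0.1829] [ 0.5185 -0.1787  0.1956]
```

```bash
cat > pl.py <<'E'
from go import *
phi,th,x,y,z=map(float,sys.argv[1:6])
Rt=place(phi,th); to(np.array([x,y,z]),Rt)
E
python3 pl.py 90 30.7 .514 -.2157 .13
```

```text
t 9.45 TCP [ 0.5079 -0.2073  0.189 ] grip 0.609 F [-0.5 -0.4  0.3]
 rot(tool)  [ 4.  -0.  -0.8]  n>= 1.0 per row n: [ 3.97 -0.03 -0.83]
 trans tool-now [ 6.8 53.2 26.7]  tool-target [ 6.1 55.  22.9]  |d| 59.9 world [  6.1  -8.4 -59. ]
 ik 0.0 [-0.8   0.43  1.71  0.67  1.82 -0.92] dq [-0.01  0.13 -0.02  0.02 -0.02 -0.08]
```

>>> play_rows(moves=[{"tx": 6.5,"ty": 5,"tz": -7,"ax": 4,"ay": 0,"az": -0.8,"gripper": -1},{"tx": 0,"ty": 12,"tz": 7,"ax": 0,"ay": 0,"az": 0,"gripper": -1},{"tx": 0,"ty": 17,"tz": 10,"ax": 0,"ay": 0,"az": 0,"gripper": -1},{"tx": 0,"ty": 10,"tz": 6,"ax": 0,"ay": 0,"az": 0,"gripper": -1},{"tx": 0,"ty": 0,"tz": 0,"ax": 0,"ay": 0,"az": 0,"gripper": -1},{"tx": 0,"ty": 0,"tz": 0,"ax": 0,"ay": 0,"az": 0,"gripper": -1}])

```text
t: 9.95
ee_pos: [0.5126, -0.2085, 0.1392]
eef_rot: [-2.104, 0.004, 0.007]
wrist_force: [-0.2, -1.4, -0.4]
grip_width: 0.612
```

```bash
python3 pl.py 90 30.7 .514 -.2157 .13
```

```text
t 9.95 TCP [ 0.5126 -0.2085  0.1392] grip 0.612 F [-0.2 -1.4 -0.4]
 rot(tool)  [-0.2  0.4 -0. ]  n>= 1.0 per row n: [-0.15  0.44 -0.  ]
 trans tool-now [ 1.4 11.5 -1.5]  tool-target [ 1.4 11.5 -1.5]  |d| 11.7 world [ 1.4 -7.2 -9.2]
 ik 0.0 [-0.8   0.43  1.71  0.67  1.82 -0.92] dq [-0.01  0.02 -0.01 -0.   -0.01 -0.01]
```

>>> play_rows(moves=[{"tx": 1.4,"ty": 11.5,"tz": -1.5,"ax": 0,"ay": 0.4,"az": 0,"gripper": -1},{"tx": 0,"ty": 0,"tz": 0,"ax": 0,"ay": 0,"az": 0,"gripper": -1},{"tx": 0,"ty": 0,"tz": 0,"ax": 0,"ay": 0,"az": 0,"gripper": -1}])

```text
t: 10.2
ee_pos: [0.5142, -0.2151, 0.1302]
eef_rot: [-2.105, -0.001, 0.002]
wrist_force: [-0.8, 0.7, -1.3]
grip_width: 0.611
```

```bash
python3 pl.py 90 30.7 .514 -.2157 .13;python3 snap.py wrist w8;  python3 snap.py top t8; python3 meas.py w8 t8
python3 - <<'E'
from h import *
a=load("w8")["frame"][180:260,170:340];b=load("t8")["frame"][180:240,290:360]
cv2.imwrite("pics/c8.png",np.hstack([cv2.resize(a,(500,235),interpolation=2),cv2.resize(b,(274,235),interpolation=2)]))
E
```

```text
t 10.20 TCP [ 0.5142 -0.2151  0.1302] grip 0.611 F [-0.8  0.7 -1.3]
 rot(tool)  [-0.1  0.1  0.1]  n>= 1.0 per row n: [-0.09  0.07  0.08]
 trans tool-now [-0.2  0.4 -0.4]  tool-target [-0.2  0.4 -0.4]  |d| 0.6 world [-0.2 -0.6 -0.2]
 ik 0.0 [-0.8   0.43  1.71  0.67  1.82 -0.92] dq [-0. -0.  0. -0. -0.  0.]
10.2 [-0.7973, 0.4276, 1.7112, 0.668, 1.8192, -0.9195] [0.5142, -0.2151, 0.1302] [-2.1051, -0.0005, 0.0017] 0.6108733462625181 [-0.8  0.7 -1.3]
10.25 [-0.7974, 0.4276, 1.7114, 0.6678, 1.819, -0.9195] [0.5141, -0.2152, 0.1301] [-2.1052, -0.0003, 0.0016] 0.6101657888816391 [ 0.2 -0.4 -0.6]
expected [ 0.5142 -0.2083  0.1261]
w8 rim pts 2254 1828 mean [ 0.5151 -0.204   0.1293] min [ 0.4862 -0.2384  0.1281] max [ 0.5446 -0.1787  0.1305] normal [0.003 0.001 1.   ] ctr [ 0.5154 -0.2092]
  blue 1353 [ 0.5146 -0.2122  0.1359] [ 0.494  -0.2232  0.1253] [ 0.5364 -0.1886  0.1378]
expected [ 0.5141 -0.2083  0.126 ]
t8 rim pts 219 166 mean [ 0.5137 -0.2069  0.1288] min [ 0.4813 -0.2352  0.1249] max [ 0.5452 -0.1792  0.1325] normal [-0.005  0.014  1.   ] ctr [ 0.5144 -0.2071]
  blue 80 [ 0.5154 -0.2035  0.1343] [ 0.4955 -0.2253  0.1001] [ 0.5335 -0.1875  0.1432]
```

View pics/c8.png

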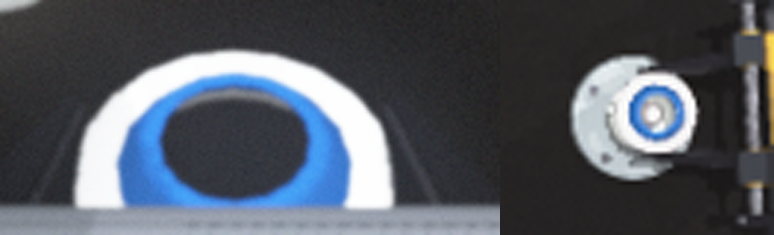

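>>> play_rows(moves=[{"tx": 0,"ty": 9.1,"tz": 4.2,"ax": 0,"ay": 0,"az": 0,"gripper": -1},{"tx": 0,"ty": 8.6,"tz": 5.1,"ax": 0,"ay": 0,"az": 0,"gripper": -1},{"tx": 0,"ty": 8.6,"tz": 5.1,"ax": 0,"ay": 0,"az": 0,"gripper": -1},{"tx": 0,"ty": 0,"tz": 0,"ax": 0,"ay": 0,"az": 0,"gripper": -1},{"tx": 0,"ty": 0,"tz": 0,"ax": 0,"ay": 0,"az": 0,"gripper": -1}])

```text
t: 10.72
ee_pos: [0.5147, -0.2171, 0.0981]
eef_rot: [-2.108, -0.002, 0.001]
wrist_force: [0.3, -0.7, -0.7]
grip_width: 0.612
```

```bash
python3 pl.py 90 30.7 .514 -.2157 .0575; python3 snap.py top t9; python3 meas.py t9
python3 - <<'E'
from h import *
b=load("t9")["frame"][180:240,290:360]
cv2.imwrite("pics/c9.png",cv2.resize(b,(560,480),interpolation=2))
E
```

```text
t 10.72 TCP [ 0.5147 -0.2171  0.0981] grip 0.612 F [ 0.3 -0.7 -0.7]
 rot(tool)  [ 0.1 -0.   0.2]  n>= 1.0 per row n: [ 0.05 -0.01  0.15]
 trans tool-now [-0.8 34.2 22. ]  tool-target [-0.7 34.2 21.9]  |d| 40.7 world [ -0.7   1.4 -40.6]
 ik 0.0 [-0.8   0.53  1.71  0.65  1.73 -0.99] dq [ 0.    0.06  0.   -0.01 -0.05 -0.03]
10.7167 [-0.7989, 0.4733, 1.7119, 0.6599, 1.7807, -0.9513] [0.5147, -0.2171, 0.0981] [-2.1075, -0.0024, 0.0012] 0.6118727381857408 [ 0.3 -0.7 -0.7]
expected [ 0.5147 -0.2102  0.094 ]
t9 rim pts 217 181 mean [ 0.513  -0.2094  0.0972] min [ 0.4814 -0.2383  0.0928] max [ 0.5439 -0.1808  0.1017] normal [-0.021  0.019  1.   ] ctr [ 0.5156 -0.2097]
  blue 77 [ 0.5172 -0.2054  0.1019] [ 0.496  -0.2258  0.0886] [ 0.5348 -0.1899  0.1086]
```

View pics/c9.png

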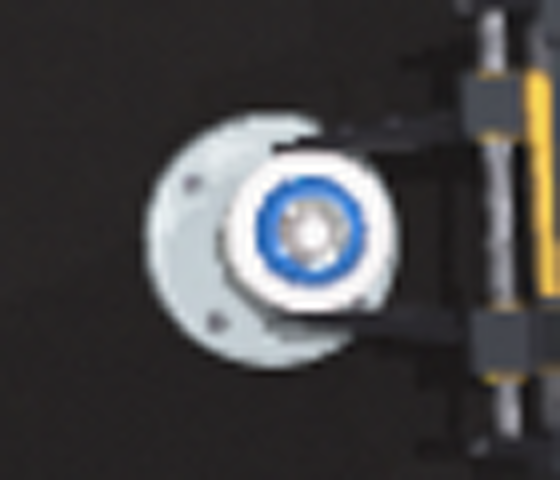

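>>> play_rows(moves=[{"tx": -0.5,"ty": 8.6,"tz": 6,"ax": 0,"ay": 0,"az": 0,"gripper": -1},{"tx": 0,"ty": 8.6,"tz": 5.1,"ax": 0,"ay": 0,"az": 0,"gripper": -1},{"tx": 0,"ty": 8.6,"tz": 5.1,"ax": 0,"ay": 0,"az": 0,"gripper": -1},{"tx": 0,"ty": 0,"tz": 0,"ax": 0,"ay": 0,"az": 0,"gripper": -1}])

```text
t: 11.1
ee_pos: [0.5141, -0.2163, 0.0648]
eef_rot: [-2.109, -0.003, 0.001]
wrist_force: [0.1, -0.4, -0.6]
grip_width: 0.611
```

```bash
python3 pl.py 90 30.7 .514 -.2157 .0575
```

```text
t 11.10 TCP [ 0.5141 -0.2163  0.0648] grip 0.611 F [ 0.1 -0.4 -0.6]
 rot(tool)  [ 0.1 -0.   0.2]  n>= 1.0 per row n: [ 0.11 -0.01  0.17]
 trans tool-now [-0.2  5.9  4.2]  tool-target [-0.1  5.9  4.2]  |d| 7.3 world [-0.1  0.6 -7.3]
 ik 0.0 [-0.8   0.53  1.71  0.65  1.73 -0.99] dq [ 0.    0.01  0.   -0.   -0.01 -0.  ]
```

Free of contact; down the last 7 mm, then check force.

>>> play_rows(moves=[{"tx": 0,"ty": 3,"tz": 2,"ax": 0,"ay": 0,"az": 0,"gripper": -1},{"tx": 0,"ty": 3,"tz": 2,"ax": 0,"ay": 0,"az": 0,"gripper": -1},{"tx": 0,"ty": 0.8,"tz": 0.5,"ax": 0,"ay": 0,"az": 0,"gripper": -1},{"tx": 0,"ty": 0,"tz": 0,"ax": 0,"ay": 0,"az": 0,"gripper": -1}])

```text
t: 11.43
ee_pos: [0.5143, -0.2159, 0.0567]
eef_rot: [-2.105, -0.003, 0.002]
wrist_force: [0.1, 0.4, -0.5]
grip_width: 0.612
```

```bash
python3 pl.py 90 30.7 .514 -.2157 .0565; python3 snap.py wrist w10; python3 meas.py w10
```

```text
t 11.43 TCP [ 0.5143 -0.2159  0.0567] grip 0.612 F [ 0.1  0.4 -0.5]
 rot(tool)  [-0.1  0.   0.2]  n>= 1.0 per row n: [-0.11  0.01  0.21]
 trans tool-now [-0.3  0.1  0.2]  tool-target [-0.3  0.1  0.2]  |d| 0.4 world [-0.3  0.2 -0.2]
 ik 0.0 [-0.8   0.53  1.71  0.65  1.73 -0.99] dq [ 0. -0.  0. -0. -0.  0.]
11.4333 [-0.7983, 0.5343, 1.7129, 0.6545, 1.7338, -0.9903] [0.5143, -0.2159, 0.0567] [-2.1047, -0.0031, 0.002] 0.6115612464364635 [ 0.1  0.4 -0.5]
expected [ 0.5143 -0.209   0.0526]
w10 rim pts 3823 3201 mean [ 0.5182 -0.2181  0.0612] min [ 0.4864 -0.239   0.0211] max [ 0.5446 -0.1902  0.0872] normal [ 0.382 -0.901  0.208] ctr [ 0.5128 -0.1953]
  blue 1123 [ 0.5158 -0.215   0.0622] [ 0.4941 -0.2239  0.0501] [ 0.5365 -0.193   0.0768]
```

>>> play_rows(moves=[{"tx": 0,"ty": 0.8,"tz": 0.5,"ax": 0,"ay": 0,"az": 0,"gripper": -1},{"tx": 0,"ty": 0,"tz": 0,"ax": 0,"ay": 0,"az": 0,"gripper": 0.4},{"tx": 0,"ty": 0,"tz": 0,"ax": 0,"ay": 0,"az": 0,"gripper": 1},{"tx": 0,"ty": 0,"tz": 0,"ax": 0,"ay": 0,"az": 0,"gripper": 1},{"tx": 0,"ty": 0,"tz": 0,"ax": 0,"ay": 0,"az": 0,"gripper": 1},{"tx": 0,"ty": 0,"tz": 0,"ax": 0,"ay": 0,"az": 0,"gripper": 1}])

```text
t: 11.98
ee_pos: [0.5148, -0.2162, 0.0561]
eef_rot: [-2.108, -0.005, 0.002]
wrist_force: [-0.7, -0.6, 0.4]
grip_width: 0.903
```

```bash
python3 snap.py wrist w11;  python3 snap.py top t11
```

```text
11.9833 [-0.798, 0.5344, 1.7125, 0.6539, 1.7308, -0.991] [0.5148, -0.2162, 0.0561] [-2.1078, -0.0045, 0.0017] 0.9034009230517251 [-0.7 -0.6  0.4]
12.0333 [-0.798, 0.5344, 1.7125, 0.6539, 1.7308, -0.991] [0.5148, -0.2162, 0.0561] [-2.1077, -0.0045, 0.0017] 0.9418140425965191 [-0.7  0.4  0.3]
```

View pics/w11.png

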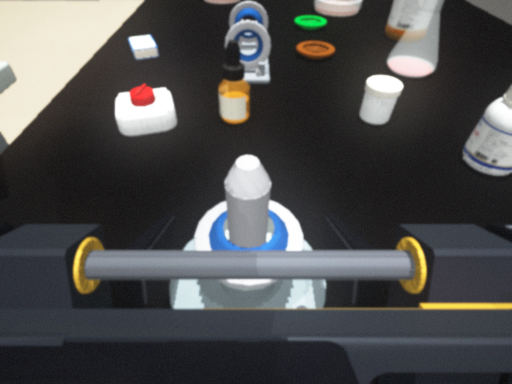

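>>> play_rows(moves=[{"tx": 0,"ty": 0,"tz": -15,"ax": 0,"ay": 0,"az": 0,"gripper": 1},{"tx": 0,"ty": 0,"tz": -30,"ax": 0,"ay": 0,"az": 0,"gripper": 1},{"tx": 0,"ty": 0,"tz": -35,"ax": 0,"ay": 0,"az": 0,"gripper": 1},{"tx": 0,"ty": -30,"tz": -20,"ax": 0,"ay": 0,"az": 0,"gripper": 1},{"tx": 0,"ty": -35,"tz": -20,"ax": 0,"ay": 0,"az": 0,"gripper": 1},{"tx": 0,"ty": -35,"tz": -20,"ax": 0,"ay": 0,"az": 0,"gripper": 1},{"tx": 0,"ty": 0,"tz": 0,"ax": 0,"ay": 0,"az": 0,"gripper": 1}])

```text
t: 12.67
ee_pos: [0.5126, -0.2921, 0.2189]
eef_rot: [-2.102, 0.003, 0.001]
wrist_force: [1.8, -1.3, 1.0]
grip_width: 0.998
```

```bash
python3 snap.py wrist w12; python3 snap.py top t12
cat > stk.py <<'E'
from h import *
import sys
for n in sys.argv[1:]:
    c=load(n);P=pts(c,c if n[0]=="w" else None);hsv=cv2.cvtColor(c["frame"],40)
    d=np.hypot(P[...,0]-.514,P[...,1]+.2085);k=(d<.034)&(P[...,2]>.045)
    for nm,m in(("grey",k&(d>.0235)&(hsv[...,1]<70)&(hsv[...,2]>70)),("blue",k&(hsv[...,1]>100)&(hsv[...,0]>95)&(hsv[...,0]<130))):
        q=P[m]
        if len(q)<8: continue
        q=q[abs(q[:,2]-np.median(q[:,2]))<.004]
        A=np.c_[q[:,:2]-[.514,-.2085],np.ones(len(q))];s=np.linalg.lstsq(A,q[:,2],rcond=None)[0]
        print(n,nm,len(q),"z@axis %.4f slope %.3f %.3f"%(s[2],s[0],s[1]),"z max/med %.4f %.4f"%(q[:,2].max(),np.median(q[:,2])))
E
python3 stk.py t12 w12
python3 - <<'E'
from go import *
Rt=pick(-1,35);C=np.array([.513,.109,.042]);a=Rt[:,2]
to(C-(.008+.1)*a,Rt)
E
```

```text
12.6667 [-0.8721, 0.4242, 1.5474, 0.6516, 1.9952, -0.8628] [0.5126, -0.2921, 0.2189] [-2.1019, 0.003, 0.0011] 0.9976645355648929 [ 1.8 -1.3  1. ]
12.7167 [-0.8723, 0.4267, 1.5504, 0.6498, 1.9922, -0.8638] [0.5119, -0.2917, 0.2156] [-2.101, 0.006, 0.0006] 0.9975056989191727 [-1.  -0.6 -0. ]
t12 grey 97 z@axis 0.0545 slope -0.001 0.001 z max/med 0.0585 0.0545
t12 blue 42 z@axis 0.0603 slope 0.011 -0.033 z max/med 0.0635 0.0601
w12 grey 412 z@axis 0.0565 slope 0.002 0.044 z max/med 0.0575 0.0557
w12 blue 255 z@axis 0.0656 slope 0.018 0.328 z max/med 0.0639 0.0600
t 12.77 TCP [ 0.5111 -0.2906  0.2125] grip 0.998 F [ 0.4  0.5 -0.4]
 rot(tool)  [  0.6  38.6 175.4]  n>= 26.0 per row n: [0.02 1.43 6.5 ]
 trans tool-now [  2.9 -99.  333. ]  tool-target [ -1.9 229.5 260.8]  |d| 347.5 world [  1.9 337.6 -82. ]
 ik 0.0 [-0.31 -0.    2.06  0.59  1.35  2.62] dq [ 0.56 -0.43  0.5  -0.05 -0.64  3.48]
```

View pics/w12.png

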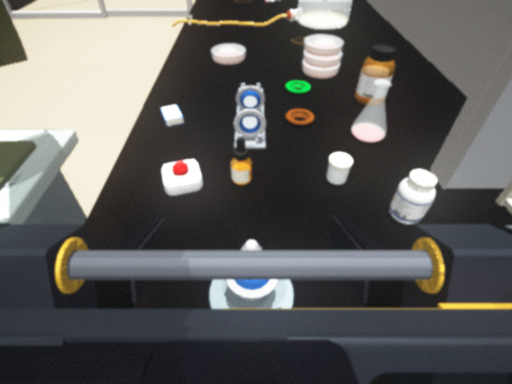

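>>> play_rows(moves=[{"tx": 0,"ty": -20,"tz": -10,"ax": 0,"ay": 1.4,"az": 6.5,"gripper": 1},{"tx": 0,"ty": 0,"tz": 0,"ax": 0,"ay": 1.4,"az": 6.5,"gripper": 1},{"tx": 0,"ty": 0,"tz": 0,"ax": 0,"ay": 1.4,"az": 6.5,"gripper": 1},{"tx": 0,"ty": 0,"tz": 0,"ax": 0,"ay": 1.4,"az": 6.5,"gripper": 1},{"tx": 0,"ty": 0,"tz": 0,"ax": 0,"ay": 1.4,"az": 6.5,"gripper": 1},{"tx": 0,"ty": 0,"tz": 0,"ax": 0,"ay": 1.4,"az": 6.5,"gripper": 1},{"tx": 0,"ty": 0,"tz": 0,"ax": 0,"ay": 1.4,"az": 6.5,"gripper": 1},{"tx": 0,"ty": 0,"tz": 0,"ax": 0,"ay": 1.4,"az": 6.5,"gripper": 1},{"tx": 0,"ty": 0,"tz": 0,"ax": 0,"ay": 1.4,"az": 6.5,"gripper": 1},{"tx": 0,"ty": 0,"tz": 0,"ax": 0,"ay": 1.4,"az": 6.5,"gripper": 1},{"tx": 0,"ty": 0,"tz": 0,"ax": 0,"ay": 1.4,"az": 6.5,"gripper": 1},{"tx": 0,"ty": 0,"tz": 0,"ax": 0,"ay": 1.4,"az": 6.5,"gripper": 1},{"tx": 0,"ty": 0,"tz": 0,"ax": 0,"ay": 1.4,"az": 6.5,"gripper": 1},{"tx": 0,"ty": 0,"tz": 0,"ax": 0,"ay": 1.4,"az": 6.5,"gripper": 1},{"tx": 0,"ty": 0,"tz": 0,"ax": 0,"ay": 1.4,"az": 6.5,"gripper": 1},{"tx": 0,"ty": 0,"tz": 0,"ax": 0,"ay": 1.4,"az": 6.5,"gripper": 1},{"tx": 0,"ty": 0,"tz": 0,"ax": 0,"ay": 1.4,"az": 6.5,"gripper": 1},{"tx": 0,"ty": 0,"tz": 0,"ax": 0,"ay": 1.4,"az": 6.5,"gripper": 1},{"tx": 0,"ty": 0,"tz": 0,"ax": 0,"ay": 1.4,"az": 6.5,"gripper": 1},{"tx": 0,"ty": 0,"tz": 0,"ax": 0,"ay": 1.4,"az": 6.5,"gripper": 1}])

```text
t: 14.43
ee_pos: [0.4968, -0.2832, 0.1951]
eef_rot: [2.577, 0.468, -2.663]
wrist_force: [0.5, 0.2, 1.3]
grip_width: 1.002
```

```bash
cat > rr.py <<'E'
from go import *
Rt=pick(-1,35);C=np.array([float(v)for v in sys.argv[2:5]]);a=Rt[:,2]
to(C-(.008+float(sys.argv[1]))*a,Rt)
E
python3 rr.py .1 .513 .109 .042
```

```text
t 14.43 TCP [ 0.4968 -0.2832  0.1951] grip 1.002 F [0.5 0.2 1.3]
 rot(tool)  [ 3.9  7.  37. ]  n>= 6.0 per row n: [0.65 1.16 6.16]
 trans tool-now [-119.3  170.2  265.1]  tool-target [-16.2 233.4 242.4]  |d| 336.9 world [ 16.2 330.2 -64.7]
 ik 0.0 [-0.31 -0.    2.06  0.59  1.35  2.62] dq [ 0.54 -0.23  0.34  0.07 -0.35  1.01]
```

>>> play_rows(moves=[{"tx": 0,"ty": 0,"tz": -3,"ax": 0.6,"ay": 1.2,"az": 6.2,"gripper": 1},{"tx": 0,"ty": 0,"tz": -3,"ax": 0.6,"ay": 1.2,"az": 6.2,"gripper": 1},{"tx": 0,"ty": 0,"tz": -3,"ax": 0.6,"ay": 1.2,"az": 6.2,"gripper": 1},{"tx": 0,"ty": 0,"tz": -3,"ax": 0.6,"ay": 1.2,"az": 6.2,"gripper": 1},{"tx": 0,"ty": 0,"tz": -3,"ax": 0.6,"ay": 1.2,"az": 6.2,"gripper": 1},{"tx": 0,"ty": 0,"tz": -3,"ax": 0.6,"ay": 1.1,"az": 5,"gripper": 1},{"tx": -1.5,"ty": 31,"tz": 15,"ax": 0,"ay": 0,"az": 0,"gripper": 1},{"tx": -1.5,"ty": 31,"tz": 15,"ax": 0,"ay": 0,"az": 0,"gripper": 1},{"tx": -1.5,"ty": 31,"tz": 19,"ax": 0,"ay": 0,"az": 0,"gripper": 1},{"tx": -1.5,"ty": 30,"tz": 21,"ax": 0,"ay": 0,"az": 0,"gripper": 1},{"tx": -1.5,"ty": 30,"tz": 21,"ax": 0,"ay": 0,"az": 0,"gripper": 1},{"tx": -1.5,"ty": 30,"tz": 21,"ax": 0,"ay": 0,"az": 0,"gripper": 1},{"tx": 0,"ty": 0,"tz": 0,"ax": 0,"ay": 0,"az": 0,"gripper": 1}])

```text
t: 15.52
ee_pos: [0.4981, -0.0704, 0.1999]
eef_rot: [2.504, -0.06, 3.127]
wrist_force: [1.1, -0.4, -0.8]
grip_width: 0.996
```

```bash
python3 rr.py .1 .513 .109 .042
```

```text
t 15.52 TCP [ 0.4981 -0.0704  0.1999] grip 0.996 F [ 1.1 -0.4 -0.8]
 rot(tool)  [ 1.5 -2.3 -2.7]  n>= 1.0 per row n: [ 1.53 -2.32 -2.7 ]
 trans tool-now [-17.4  53.8 125. ]  tool-target [-14.9  56.4 124.2]  |d| 137.2 world [ 14.9 117.4 -69.4]
 ik 0.0 [-0.31 -0.    2.06  0.59  1.35  2.62] dq [ 0.21 -0.    0.12  0.08 -0.25  0.06]
```

>>> play_rows(moves=[{"tx": -8,"ty": 26,"tz": 18,"ax": 1.4,"ay": -2.2,"az": -2.6,"gripper": 1},{"tx": -8,"ty": 26,"tz": 19,"ax": 0,"ay": 0,"az": 0,"gripper": 1},{"tx": 0,"ty": 8,"tz": 32,"ax": 0,"ay": 0,"az": 0,"gripper": 1},{"tx": 0,"ty": 0,"tz": 30,"ax": 0,"ay": 0,"az": 0,"gripper": 1},{"tx": 0,"ty": 0,"tz": 0,"ax": 0,"ay": 0,"az": 0,"gripper": 1}])

```text
t: 15.93
ee_pos: [0.5119, 0.0392, 0.1457]
eef_rot: [2.53, -0.01, -3.14]
wrist_force: [-0.8, 0.3, -0.5]
grip_width: 1.001
```

```bash
python3 rr.py .05 .513 .109 .042
```

```text
t 15.93 TCP [0.5119 0.0392 0.1457] grip 1.001 F [-0.8  0.3 -0.5]
 rot(tool)  [ 0.1 -0.5 -0.2]  n>= 1.0 per row n: [ 0.06 -0.49 -0.25]
 trans tool-now [-1.7 -2.3 67. ]  tool-target [-1.1 -2.3 67. ]  |d| 67.1 world [  1.1  36.6 -56.2]
 ik 0.0 [-0.26  0.04  2.09  0.62  1.25  2.61] dq [ 0.07  0.06  0.05  0.04 -0.13 -0.02]
```

>>> play_rows(moves=[{"tx": -1.7,"ty": -2.3,"tz": 22,"ax": 0,"ay": -0.5,"az": 0,"gripper": 1},{"tx": 0,"ty": 0,"tz": 22,"ax": 0,"ay": 0,"az": 0,"gripper": 1},{"tx": 0,"ty": 0,"tz": 15,"ax": 0,"ay": 0,"az": 0,"gripper": 1},{"tx": 0,"ty": 0,"tz": 0,"ax": 0,"ay": 0,"az": 0,"gripper": 1},{"tx": 0,"ty": 0,"tz": 0,"ax": 0,"ay": 0,"az": 0,"gripper": 1}])

```text
t: 16.35
ee_pos: [0.5115, 0.0692, 0.0907]
eef_rot: [2.53, -0.011, 3.138]
wrist_force: [0.6, 0.2, 0.7]
grip_width: 0.999
```

```bash
python3 rr.py .0 .513 .109 .042; python3 snap.py wrist w13; python3 snap.py top t13
```

```text
t 16.35 TCP [0.5115 0.0692 0.0907] grip 0.999 F [0.6 0.2 0.7]
 rot(tool)  [ 0.  -0.4 -0.5]  n>= 1.0 per row n: [ 0.03 -0.43 -0.52]
 trans tool-now [-1.9  4.6 54.7]  tool-target [-1.5  4.6 54.7]  |d| 54.9 world [  1.5  35.2 -42.1]
 ik 0.0 [-0.21  0.1   2.11  0.66  1.16  2.59] dq [ 0.07  0.06  0.02  0.04 -0.11 -0.02]
16.35 [-0.272, 0.0457, 2.0835, 0.615, 1.2694, 2.6109] [0.5115, 0.0692, 0.0907] [2.5301, -0.0113, 3.1385] 0.9986620832740749 [0.6 0.2 0.7]
16.4 [-0.2723, 0.0455, 2.0837, 0.6149, 1.2694, 2.6109] [0.5114, 0.0691, 0.0907] [2.5302, -0.0114, 3.1383] 1.0024156181910269 [-0.4 -0.6 -0.9]
```

View pics/w13.png

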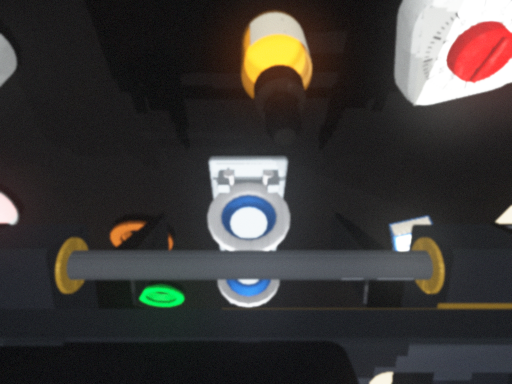

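View pics/t13.png

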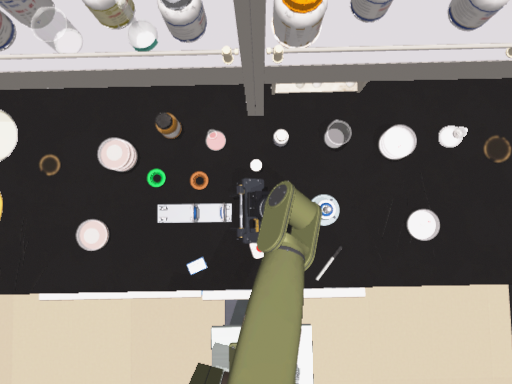

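Run:
```python
from h import *
w=load("w13");P=pts(w,w);T=R.from_euler("xyz",w["eef_rot"]).as_matrix()
m=(abs(P[...,0]-.497)<.03)&(abs(P[...,1])<.03)&(P[...,2]>.03)
q=P[m];L=(q-w["ee_pos"])@T*1000
print(q.min(0).round(3),q.max(0).round(3)); print("tool y max",L[:,1].max(), "z range",L[:,2].min(),L[:,2].max()); k=L[:,1].argmax();print(L[k],q[k])
k=L[:,2].argmin();print(L[k],q[k])
```

```text
[ 0.467 -0.017  0.03 ] [0.527 0.014 0.167]
tool y max -15.528775748584282 z range -110.84859493996494 10.764947763701645
[  22.04639491  -15.52877575 -101.67145256] [ 0.49005644 -0.00177909  0.16526964]
[ -11.88582118  -25.26882043 -110.84859494] [ 0.523967   -0.01512768  0.16681013]
```

Run:
```python
from h import *
w=load("w13");P=pts(w,w);T=R.from_euler("xyz",w["eef_rot"]).as_matrix()
m=(abs(P[...,0]-.497)<.03)&(abs(P[...,1])<.03)&(P[...,2]>.03)&(P[...,2]<.1)
q=P[m];L=(q-w["ee_pos"])@T*1000
print(q.min(0).round(3),q.max(0).round(3))
for z in range(-70,20,10):
    s=(L[:,2]>z)&(L[:,2]<z+10)
    if s.any(): print(z,"tool y max",L[s,1].max().round(1))
```

```text
[ 0.482 -0.016  0.03 ] [0.516 0.014 0.086]
-40 tool y max -55.5
-30 tool y max -58.1
-20 tool y max -65.5
-10 tool y max -65.5
0 tool y max -75.5
10 tool y max -75.1
```

Dropper clearance is about 20 mm. Disc R at (248,215), wide side facing the tool, is centred, so I advance.

>>> play_rows(moves=[{"tx": -1.8,"ty": 4.6,"tz": 15,"ax": 0,"ay": -0.4,"az": -0.4,"gripper": 1},{"tx": 0,"ty": 0,"tz": 20,"ax": 0,"ay": 0,"az": 0,"gripper": 1},{"tx": 0,"ty": 0,"tz": 12,"ax": 0,"ay": 0,"az": 0,"gripper": 1},{"tx": 0,"ty": 0,"tz": 0,"ax": 0,"ay": 0,"az": 0,"gripper": 1},{"tx": 0,"ty": 0,"tz": 0,"ax": 0,"ay": 0,"az": 0,"gripper": 1}])

```text
t: 16.87
ee_pos: [0.5197, 0.0956, 0.0603]
eef_rot: [2.533, 0.011, 3.135]
wrist_force: [0.4, 1.3, 1.2]
grip_width: 1.0
```

```bash
python3 rr.py .0 .513 .109 .042
```

```text
t 16.87 TCP [0.5197 0.0956 0.0603] grip 1.000 F [0.4 1.3 1.2]
 rot(tool)  [-0.1  0.8  0. ]  n>= 1.0 per row n: [-0.15  0.76  0.04]
 trans tool-now [ 6.9  0.5 14.6]  tool-target [ 6.7  0.5 14.7]  |d| 16.2 world [ -6.7   8.8 -11.8]
 ik 0.0 [-0.21  0.1   2.11  0.66  1.16  2.59] dq [ 0.01  0.01  0.01  0.01 -0.01 -0.  ]
```

>>> play_rows(moves=[{"tx": 6.5,"ty": 0.5,"tz": 4,"ax": 0,"ay": 0.7,"az": 0,"gripper": 1},{"tx": 0,"ty": 0,"tz": 8,"ax": 0,"ay": 0,"az": 0,"gripper": 1},{"tx": 0,"ty": 0,"tz": 0,"ax": 0,"ay": 0,"az": 0,"gripper": 1}])

```text
t: 17.12
ee_pos: [0.5146, 0.1018, 0.0524]
eef_rot: [2.534, 0.004, 3.141]
wrist_force: [-0.7, -0.4, -0.1]
grip_width: 0.998
```

```bash
python3 rr.py .0 .513 .109 .042
```

```text
t 17.12 TCP [0.5146 0.1018 0.0524] grip 0.998 F [-0.7 -0.4 -0.1]
 rot(tool)  [-0.2  0.2  0.1]  n>= 1.0 per row n: [-0.2   0.22  0.1 ]
 trans tool-now [1.6 0.  4.6]  tool-target [1.6 0.  4.6]  |d| 4.9 world [-1.6  2.7 -3.8]
 ik 0.0 [-0.21  0.1   2.11  0.66  1.16  2.59] dq [ 0.    0.01  0.    0.   -0.   -0.  ]
```

>>> play_rows(grip_force=30, moves=[{"tx": 1.6,"ty": 0,"tz": 4.4,"ax": 0,"ay": 0,"az": 0,"gripper": 1},{"tx": 0,"ty": 0,"tz": 0,"ax": 0,"ay": 0,"az": 0,"gripper": 0.6},{"tx": 0,"ty": 0,"tz": 0,"ax": 0,"ay": 0,"az": 0,"gripper": -1},{"tx": 0,"ty": 0,"tz": 0,"ax": 0,"ay": 0,"az": 0,"gripper": -1},{"tx": 0,"ty": 0,"tz": 0,"ax": 0,"ay": 0,"az": 0,"gripper": -1},{"tx": 0,"ty": 0,"tz": 0,"ax": 0,"ay": 0,"az": 0,"gripper": -1},{"tx": 0,"ty": 0,"tz": 0,"ax": 0,"ay": 0,"az": 0,"gripper": -1}])

```text
t: 17.7
ee_pos: [0.5134, 0.1042, 0.0492]
eef_rot: [2.535, 0.006, 3.141]
wrist_force: [-0.6, 0.2, -0.1]
grip_width: 0.635
```

```bash
python3 rr.py .0 .513 .109 .042
```

```text
t 17.70 TCP [0.5134 0.1042 0.0492] grip 0.635 F [-0.6  0.2 -0.1]
 rot(tool)  [-0.2  0.3  0.1]  n>= 1.0 per row n: [-0.22  0.28  0.15]
 trans tool-now [ 0.4 -0.2  0.6]  tool-target [ 0.4 -0.2  0.6]  |d| 0.8 world [-0.4  0.2 -0.6]
 ik 0.0 [-0.21  0.1   2.11  0.66  1.16  2.59] dq [-0.  0. -0.  0.  0.  0.]
```

>>> play_rows(moves=[{"tx": 0,"ty": 4,"tz": -5.7,"ax": 0,"ay": 0,"az": 0,"gripper": -1},{"tx": 0,"ty": 6,"tz": -8.2,"ax": 0,"ay": 0,"az": 0,"gripper": -1},{"tx": 0,"ty": 6,"tz": -8.2,"ax": 0,"ay": 0,"az": 0,"gripper": -1},{"tx": 0,"ty": 15,"tz": -21.4,"ax": 0,"ay": 0,"az": 0,"gripper": -1},{"tx": 0,"ty": 20,"tz": -28.5,"ax": 0,"ay": 0,"az": 0,"gripper": -1},{"tx": 0,"ty": 20,"tz": -28.5,"ax": 0,"ay": 0,"az": 0,"gripper": -1},{"tx": 0,"ty": 17,"tz": -24,"ax": 0,"ay": 0,"az": 0,"gripper": -1},{"tx": 0,"ty": 0,"tz": 0,"ax": 0,"ay": 0,"az": 0,"gripper": -1}])

```text
t: 18.37
ee_pos: [0.511, 0.1058, 0.2126]
eef_rot: [2.535, 0.003, 3.141]
wrist_force: [1.3, 0.4, 1.1]
grip_width: 0.61
```

```bash
python3 pl.py 90 35 .514 -.2157 .2; python3 snap.py scene s14
python3 - <<'E'
from h import *
c=load("s14");u,v=proj(c,c["ee_pos"]).astype(int);print(u,v)
cv2.imwrite("pics/c14.png",cv2.resize(c["frame"][max(v-60,0):v+90,max(0,u-100):u+100],(800,600),interpolation=2))
E
```

```text
t 18.37 TCP [0.511  0.1058 0.2126] grip 0.610 F [1.3 0.4 1.1]
 rot(tool)  [  -0.3  -31.6 -177.1]  n>= 26.0 per row n: [-0.01 -1.17 -6.56]
 trans tool-now [  -3.3 -271.4 -172.9]  tool-target [   3.   194.7 -256.2]  |d| 321.8 world [   3.  -321.5  -12.6]
 ik 0.0 [-0.79  0.31  1.7   0.65  1.86 -0.84] dq [-0.58  0.44 -0.32  0.05  0.44 -3.63]
18.3667 [-0.2022, -0.1288, 2.0226, 0.6015, 1.4152, 2.7922] [0.511, 0.1058, 0.2126] [2.535, 0.0029, 3.1406] 0.6101567855713697 [1.3 0.4 1.1]
207 125
```

View pics/c14.png

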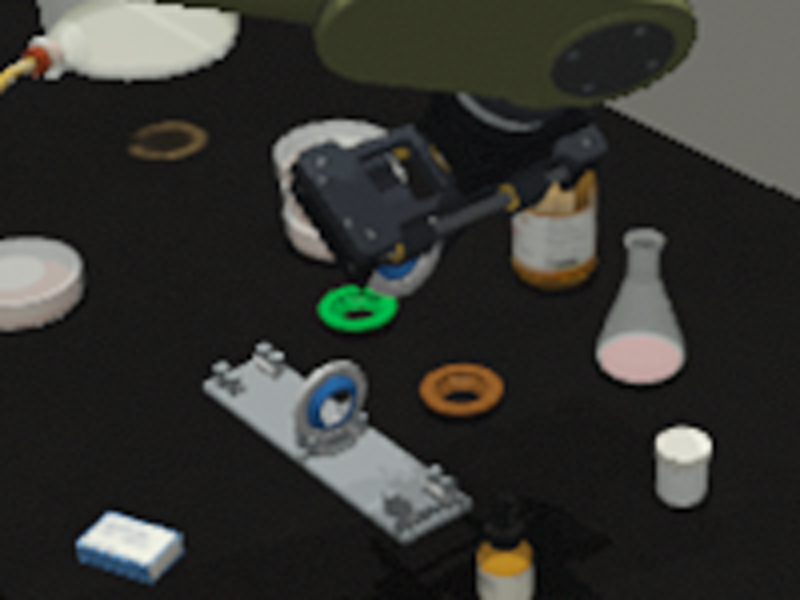

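>>> play_rows(moves=[{"tx": 0,"ty": 0,"tz": 0,"ax": 0,"ay": -1.2,"az": -6.6,"gripper": -1},{"tx": 0,"ty": 0,"tz": -3,"ax": 0,"ay": -1.2,"az": -6.6,"gripper": -1},{"tx": 0,"ty": 0,"tz": -3,"ax": 0,"ay": -1.2,"az": -6.6,"gripper": -1},{"tx": 0,"ty": 0,"tz": -3,"ax": 0,"ay": -1.2,"az": -6.6,"gripper": -1},{"tx": 0,"ty": 0,"tz": -3,"ax": 0,"ay": -1.2,"az": -6.6,"gripper": -1},{"tx": 0,"ty": 0,"tz": -3,"ax": 0,"ay": -1.2,"az": -6.6,"gripper": -1},{"tx": 0,"ty": 0,"tz": 0,"ax": 0,"ay": -1.2,"az": -6.6,"gripper": -1},{"tx": 0,"ty": 0,"tz": 0,"ax": 0,"ay": -1.2,"az": -6.6,"gripper": -1},{"tx": 0,"ty": 0,"tz": 0,"ax": 0,"ay": -1.2,"az": -6.6,"gripper": -1},{"tx": 0,"ty": 0,"tz": 0,"ax": 0,"ay": -1.2,"az": -6.6,"gripper": -1},{"tx": 0,"ty": 0,"tz": 0,"ax": 0,"ay": -1.2,"az": -6.6,"gripper": -1},{"tx": 0,"ty": 0,"tz": 0,"ax": 0,"ay": -1.2,"az": -6.6,"gripper": -1},{"tx": 0,"ty": 0,"tz": 0,"ax": 0,"ay": -1.2,"az": -6.6,"gripper": -1},{"tx": 0,"ty": 0,"tz": 0,"ax": 0,"ay": -1.2,"az": -6.6,"gripper": -1},{"tx": 0,"ty": 0,"tz": 0,"ax": 0,"ay": -1.2,"az": -6.6,"gripper": -1},{"tx": 0,"ty": 0,"tz": 0,"ax": 0,"ay": -1.2,"az": -6.6,"gripper": -1},{"tx": 0,"ty": 0,"tz": 0,"ax": 0,"ay": -1.2,"az": -6.6,"gripper": -1},{"tx": 0,"ty": 0,"tz": 0,"ax": 0,"ay": -1.2,"az": -6.6,"gripper": -1},{"tx": 0,"ty": 0,"tz": 0,"ax": 0,"ay": -1.2,"az": -6.6,"gripper": -1},{"tx": 0,"ty": 0,"tz": 0,"ax": 0,"ay": -1.2,"az": -6.6,"gripper": -1}])

```text
t: 20.08
ee_pos: [0.4949, 0.0992, 0.2068]
eef_rot: [-2.32, 0.485, -0.53]
wrist_force: [-0.6, -0.9, -0.7]
grip_width: 0.608
```

```bash
python3 pl.py 90 35 .514 -.2157 .2
```

```text
t 20.08 TCP [0.4949 0.0992 0.2068] grip 0.608 F [-0.6 -0.9 -0.7]
 rot(tool)  [  0.2  -6.1 -39.8]  n>= 6.0 per row n: [ 0.03 -1.01 -6.63]
 trans tool-now [ 158.6  122.8 -243.7]  tool-target [  19.1  186.2 -254.1]  |d| 315.6 world [  19.1 -314.9   -6.8]
 ik 0.0 [-0.79  0.31  1.7   0.65  1.86 -0.84] dq [-0.43  0.43 -0.44 -0.25  0.38 -0.97]
```

>>> play_rows(moves=[{"tx": 0,"ty": 0,"tz": 0,"ax": 0,"ay": -1,"az": -6.6,"gripper": -1},{"tx": 0,"ty": 0,"tz": 0,"ax": 0,"ay": -1,"az": -6.6,"gripper": -1},{"tx": 0,"ty": 0,"tz": 0,"ax": 0,"ay": -1,"az": -6.6,"gripper": -1},{"tx": 0,"ty": 0,"tz": 0,"ax": 0,"ay": -1,"az": -6.6,"gripper": -1},{"tx": 0,"ty": 0,"tz": 0,"ax": 0,"ay": -1,"az": -6.6,"gripper": -1},{"tx": 0,"ty": 0,"tz": 0,"ax": 0,"ay": -1,"az": -5,"gripper": -1},{"tx": 3,"ty": 16,"tz": -26,"ax": 0,"ay": 0,"az": 0,"gripper": -1},{"tx": 3,"ty": 18,"tz": -28,"ax": 0,"ay": 0,"az": 0,"gripper": -1},{"tx": 3,"ty": 18,"tz": -28,"ax": 0,"ay": 0,"az": 0,"gripper": -1},{"tx": 3,"ty": 18,"tz": -28,"ax": 0,"ay": 0,"az": 0,"gripper": -1},{"tx": 3,"ty": 18,"tz": -28,"ax": 0,"ay": 0,"az": 0,"gripper": -1},{"tx": 3,"ty": 18,"tz": -28,"ax": 0,"ay": 0,"az": 0,"gripper": -1},{"tx": 3,"ty": 18,"tz": -28,"ax": 0,"ay": 0,"az": 0,"gripper": -1},{"tx": 0,"ty": 0,"tz": 0,"ax": 0,"ay": 0,"az": 0,"gripper": -1}])

```text
t: 21.25
ee_pos: [0.5086, -0.136, 0.2017]
eef_rot: [-2.179, 0.025, 0.015]
wrist_force: [-1.0, 0.1, 0.4]
grip_width: 0.604
```

```bash
python3 pl.py 90 35 .514 -.2157 .18
```

```text
t 21.25 TCP [ 0.5086 -0.136   0.2017] grip 0.604 F [-1.   0.1  0.4]
 rot(tool)  [-0.1  1.5 -0.7]  n>= 1.0 per row n: [-0.12  1.53 -0.68]
 trans tool-now [  4.8  63.3 -53.1]  tool-target [  5.4  63.5 -52.8]  |d| 82.8 world [  5.4 -79.7 -21.7]
 ik 0.0 [-0.79  0.33  1.71  0.64  1.83 -0.86] dq [-0.09  0.12 -0.1  -0.04  0.02 -0.08]
```

>>> play_rows(moves=[{"tx": 2,"ty": 20,"tz": -20,"ax": 0,"ay": 1.5,"az": -0.7,"gripper": -1},{"tx": 2,"ty": 20,"tz": -18,"ax": 0,"ay": 0,"az": 0,"gripper": -1},{"tx": 1.5,"ty": 22,"tz": -13,"ax": 0,"ay": 0,"az": 0,"gripper": -1},{"tx": 0,"ty": 0,"tz": 0,"ax": 0,"ay": 0,"az": 0,"gripper": -1},{"tx": 0,"ty": 0,"tz": 0,"ax": 0,"ay": 0,"az": 0,"gripper": -1}])

```text
t: 21.67
ee_pos: [0.5126, -0.2156, 0.1753]
eef_rot: [-2.176, 0.005, -0.002]
wrist_force: [-0.7, 0.3, 0.6]
grip_width: 0.609
```

```bash
python3 pl.py 90 35 .514 -.2157 .145; python3 snap.py wrist w15; python3 snap.py top t15; python3 meas.py w15 t15
```

```text
t 21.67 TCP [ 0.5126 -0.2156  0.1753] grip 0.609 F [-0.7  0.3  0.6]
 rot(tool)  [-0.3  0.  -0.3]  n>= 1.0 per row n: [-0.35  0.05 -0.31]
 trans tool-now [ 1.5 24.9 17.1]  tool-target [ 1.4 24.8 17.3]  |d| 30.3 world [  1.4  -0.1 -30.3]
 ik 0.0 [-0.79  0.37  1.72  0.63  1.79 -0.89] dq [ 0.    0.04  0.01 -0.01 -0.04 -0.03]
21.6667 [-0.7889, 0.3357, 1.7133, 0.6426, 1.8308, -0.8616] [0.5126, -0.2156, 0.1753] [-2.1756, 0.0048, -0.0024] 0.6094961749293708 [-0.7  0.3  0.6]
21.7167 [-0.7885, 0.3354, 1.7144, 0.6421, 1.8304, -0.8617] [0.5123, -0.2152, 0.1749] [-2.1756, 0.0055, -0.002] 0.6078948067628113 [-0.3  0.3 -1.2]
expected [ 0.5126 -0.209   0.1707]
w15 rim pts 3266 2819 mean [ 0.5139 -0.2046  0.1742] min [ 0.4847 -0.2388  0.1702] max [ 0.5431 -0.1797  0.1773] normal [ 0.009 -0.088  0.996] ctr [ 0.5139 -0.2107]
  blue 1455 [ 0.5136 -0.1972  0.1679] [ 0.4939 -0.2148  0.1615] [ 0.5335 -0.1878  0.1722]
expected [ 0.5123 -0.2086  0.1703]
t15 rim pts 216 177 mean [ 0.5113 -0.2077  0.1723] min [ 0.4837 -0.2358  0.1667] max [ 0.5426 -0.1784  0.1781] normal [ 0.023 -0.089  0.996] ctr [ 0.5125 -0.2079]
  blue 61 [ 0.5172 -0.2142  0.1647] [ 0.495  -0.2254  0.1577] [ 0.5316 -0.1902  0.1724]
```

View pics/w15.png

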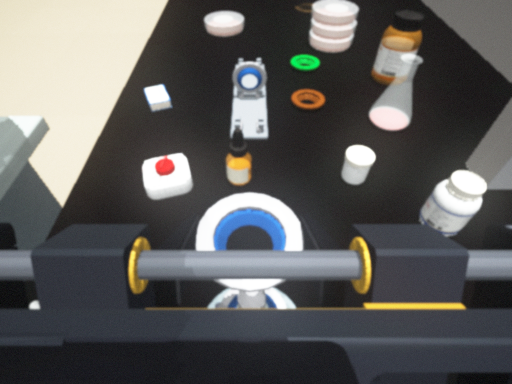

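```bash
python3 pl.py 90 40 .514 -.2152 .136
```

```text
t 21.77 TCP [ 0.5124 -0.2147  0.1754] grip 0.608 F [-0.2  0.  -0.6]
 rot(tool)  [-5.3  0.1 -0.3]  n>= 1.0 per row n: [-5.34  0.11 -0.27]
 trans tool-now [ 1.8 32.7 22. ]  tool-target [ 1.6 30.5 25. ]  |d| 39.4 world [  1.6  -0.5 -39.4]
 ik 0.0 [-0.77  0.34  1.74  0.59  1.72 -0.89] dq [ 0.02  0.01  0.03 -0.05 -0.11 -0.02]
```

>>> play_rows(moves=[{"tx": 1.7,"ty": 0,"tz": 0,"ax": -5.2,"ay": 0,"az": -0.3,"gripper": -1},{"tx": 0,"ty": 12,"tz": 10,"ax": 0,"ay": 0,"az": 0,"gripper": -1},{"tx": 0,"ty": 12,"tz": 10,"ax": 0,"ay": 0,"az": 0,"gripper": -1},{"tx": 0,"ty": 0,"tz": 0,"ax": 0,"ay": 0,"az": 0,"gripper": -1},{"tx": 0,"ty": 0,"tz": 0,"ax": 0,"ay": 0,"az": 0,"gripper": -1}])

```text
t: 22.18
ee_pos: [0.5136, -0.2094, 0.1426]
eef_rot: [-2.267, 0.001, 0.007]
wrist_force: [-0.2, 0.2, 0.3]
grip_width: 0.607
```

```bash
python3 pl.py 90 40 .514 -.2152 .13; python3 snap.py top t16; python3 snap.py wrist w16; python3 meas.py w16 t16
```

```text
t 22.18 TCP [ 0.5136 -0.2094  0.1426] grip 0.607 F [-0.2  0.2  0.3]
 rot(tool)  [-0.1  0.3  0.2]  n>= 1.0 per row n: [-0.12  0.33  0.22]
 trans tool-now [ 0.4 13.4  3.7]  tool-target [ 0.4 13.4  3.7]  |d| 13.9 world [  0.4  -5.8 -12.6]
 ik 0.0 [-0.77  0.35  1.75  0.59  1.71 -0.89] dq [-0.01  0.02 -0.   -0.   -0.02 -0.01]
22.1833 [-0.7637, 0.3282, 1.7475, 0.591, 1.7294, -0.881] [0.5136, -0.2094, 0.1426] [-2.2669, 0.0008, 0.0069] 0.6072719333638944 [-0.2  0.2  0.3]
22.2333 [-0.7638, 0.3285, 1.7479, 0.5907, 1.7293, -0.881] [0.5133, -0.2094, 0.1422] [-2.2666, 0.0015, 0.0069] 0.6108958662292836 [-0.4 -0.1 -0.6]
expected [ 0.5133 -0.2032  0.1371]
w16 rim pts 3259 2788 mean [ 0.5144 -0.1985  0.1401] min [ 0.4853 -0.2328  0.1387] max [ 0.5438 -0.1735  0.1414] normal [0.007 0.002 1.   ] ctr [ 0.5145 -0.2047]
  blue 1459 [ 0.5141 -0.1919  0.1334] [ 0.4944 -0.2093  0.1275] [ 0.5342 -0.1821  0.1369]
expected [ 0.5135 -0.2033  0.1375]
t16 rim pts 220 164 mean [ 0.5134 -0.2019  0.1394] min [ 0.4815 -0.2301  0.1357] max [ 0.5446 -0.1747  0.143 ] normal [ 0.003 -0.013  1.   ] ctr [ 0.5137 -0.2026]
  blue 60 [ 0.5184 -0.205   0.1324] [ 0.4983 -0.2199  0.1264] [ 0.5332 -0.1834  0.1413]
```

>>> play_rows(moves=[{"tx": 0.4,"ty": 6,"tz": -2.5,"ax": 0,"ay": 0.3,"az": 0.2,"gripper": -1},{"tx": 0,"ty": 7,"tz": 4.5,"ax": 0,"ay": 0,"az": 0,"gripper": -1},{"tx": 0,"ty": 0,"tz": 0,"ax": 0,"ay": 0,"az": 0,"gripper": -1},{"tx": 0,"ty": 0,"tz": 0,"ax": 0,"ay": 0,"az": 0,"gripper": -1}])

```text
t: 22.62
ee_pos: [0.5144, -0.218, 0.1308]
eef_rot: [-2.267, -0.001, -0.001]
wrist_force: [0.7, 0.2, -0.6]
grip_width: 0.609
```

```bash
python3 pl.py 90 40 .514 -.2152 .0775; python3 snap.py top t17;  python3 meas.py t17
```

```text
t 22.62 TCP [ 0.5144 -0.218   0.1308] grip 0.609 F [ 0.7  0.2 -0.6]
 rot(tool)  [-0.1 -0.1 -0. ]  n>= 1.0 per row n: [-0.1  -0.07 -0.01]
 trans tool-now [-0.4 39.1 36.3]  tool-target [-0.4 39.  36.4]  |d| 53.4 world [ -0.4   2.8 -53.3]
 ik 0.0 [-0.77  0.42  1.76  0.58  1.64 -0.94] dq [ 0.    0.07  0.02 -0.01 -0.07 -0.04]
22.6167 [-0.774, 0.3515, 1.7402, 0.5887, 1.7164, -0.8929] [0.5144, -0.218, 0.1308] [-2.2672, -0.0007, -0.001] 0.6094208401707654 [ 0.7  0.2 -0.6]
expected [ 0.5144 -0.2118  0.1256]
t17 rim pts 235 161 mean [ 0.5158 -0.2112  0.1275] min [ 0.4867 -0.241   0.124 ] max [ 0.548  -0.1825  0.131 ] normal [-0.02  -0.019  1.   ] ctr [ 0.5145 -0.2109]
  blue 60 [ 0.519  -0.2149  0.1198] [ 0.4984 -0.2285  0.0945] [ 0.5336 -0.1954  0.1274]
```

>>> play_rows(moves=[{"tx": -0.3,"ty": 2.2,"tz": 5.1,"ax": 0,"ay": 0,"az": 0,"gripper": -1},{"tx": 0,"ty": 7.7,"tz": 6.4,"ax": 0,"ay": 0,"az": 0,"gripper": -1},{"tx": 0,"ty": 7.7,"tz": 6.4,"ax": 0,"ay": 0,"az": 0,"gripper": -1},{"tx": 0,"ty": 0,"tz": 0,"ax": 0,"ay": 0,"az": 0,"gripper": -1},{"tx": 0,"ty": 0,"tz": 0,"ax": 0,"ay": 0,"az": 0,"gripper": -1}])

```text
t: 23.08
ee_pos: [0.5138, -0.2153, 0.1029]
eef_rot: [-2.267, -0.0, -0.001]
wrist_force: [-0.2, 0.4, 0.5]
grip_width: 0.61
```

```bash
python3 pl.py 90 40 .514 -.2152 .0775; python3 snap.py top t18;  python3 meas.py t18
```

```text
t 23.08 TCP [ 0.5138 -0.2153  0.1029] grip 0.610 F [-0.2  0.4  0.5]
 rot(tool)  [-0.1 -0.1 -0. ]  n>= 1.0 per row n: [-0.1  -0.07 -0.03]
 trans tool-now [ 0.2 19.4 16.4]  tool-target [ 0.2 19.4 16.4]  |d| 25.4 world [  0.2   0.1 -25.4]
 ik 0.0 [-0.77  0.42  1.76  0.58  1.64 -0.94] dq [ 0.    0.04  0.   -0.   -0.03 -0.02]
23.0833 [-0.7717, 0.384, 1.7526, 0.587, 1.6779, -0.9159] [0.5138, -0.2153, 0.1029] [-2.2673, -0.0004, -0.0013] 0.6095697215711674 [-0.2  0.4  0.5]
expected [ 0.5138 -0.2092  0.0978]
t18 rim pts 243 190 mean [ 0.5138 -0.2092  0.0997] min [ 0.4814 -0.2381  0.0956] max [ 0.5466 -0.1808  0.104 ] normal [-0.006 -0.02   1.   ] ctr [ 0.514  -0.2082]
  blue 59 [ 0.5173 -0.2127  0.0925] [ 0.4989 -0.2269  0.0871] [ 0.5319 -0.1903  0.1014]
```

Centred. Down 25 mm more.

>>> play_rows(moves=[{"tx": 0,"ty": 7,"tz": 5.8,"ax": 0,"ay": 0,"az": 0,"gripper": -1},{"tx": 0,"ty": 7,"tz": 5.8,"ax": 0,"ay": 0,"az": 0,"gripper": -1},{"tx": 0,"ty": 3,"tz": 2.5,"ax": 0,"ay": 0,"az": 0,"gripper": -1},{"tx": 0,"ty": 0,"tz": 0,"ax": 0,"ay": 0,"az": 0,"gripper": -1}])

```text
t: 23.47
ee_pos: [0.5138, -0.2153, 0.0786]
eef_rot: [-2.268, -0.001, -0.001]
wrist_force: [-0.4, -0.7, -0.6]
grip_width: 0.61
```

```bash
python3 pl.py 90 40 .514 -.2152 .0766
```

```text
t 23.47 TCP [ 0.5138 -0.2153  0.0786] grip 0.610 F [-0.4 -0.7 -0.6]
 rot(tool)  [-0.1 -0.1 -0. ]  n>= 1.0 per row n: [-0.07 -0.06 -0.02]
 trans tool-now [0.2 1.5 1.4]  tool-target [0.2 1.5 1.4]  |d| 2.0 world [ 0.2  0.1 -2. ]
 ik 0.0 [-0.77  0.42  1.76  0.58  1.64 -0.94] dq [ 0.  0. -0. -0. -0. -0.]
```

>>> play_rows(moves=[{"tx": 0,"ty": 1.5,"tz": 1.3,"ax": 0,"ay": 0,"az": 0,"gripper": -1},{"tx": 0,"ty": 0.5,"tz": 0.4,"ax": 0,"ay": 0,"az": 0,"gripper": -1},{"tx": 0,"ty": 0,"tz": 0,"ax": 0,"ay": 0,"az": 0,"gripper": -1},{"tx": 0,"ty": 0,"tz": 0,"ax": 0,"ay": 0,"az": 0,"gripper": 0.4},{"tx": 0,"ty": 0,"tz": 0,"ax": 0,"ay": 0,"az": 0,"gripper": 1},{"tx": 0,"ty": 0,"tz": 0,"ax": 0,"ay": 0,"az": 0,"gripper": 1},{"tx": 0,"ty": 0,"tz": 0,"ax": 0,"ay": 0,"az": 0,"gripper": 1},{"tx": 0,"ty": 0,"tz": 0,"ax": 0,"ay": 0,"az": 0,"gripper": 1}])

```text
t: 24.13
ee_pos: [0.5145, -0.2158, 0.0769]
eef_rot: [-2.268, -0.002, -0.001]
wrist_force: [0.7, 0.2, 0.9]
grip_width: 0.905
```

>>> play_rows(moves=[{"tx": 0,"ty": 0,"tz": -15,"ax": 0,"ay": 0,"az": 0,"gripper": 1},{"tx": 0,"ty": 0,"tz": -30,"ax": 0,"ay": 0,"az": 0,"gripper": 1},{"tx": 0,"ty": 0,"tz": -35,"ax": 0,"ay": 0,"az": 0,"gripper": 1},{"tx": 0,"ty": -30,"tz": -20,"ax": 0,"ay": 0,"az": 0,"gripper": 1},{"tx": 0,"ty": -30,"tz": -20,"ax": 0,"ay": 0,"az": 0,"gripper": 1},{"tx": 0,"ty": -30,"tz": -20,"ax": 0,"ay": 0,"az": 0,"gripper": 1},{"tx": 0,"ty": 0,"tz": 0,"ax": 0,"ay": 0,"az": 0,"gripper": 1}])

```text
t: 24.72
ee_pos: [0.5126, -0.2711, 0.2433]
eef_rot: [-2.264, 0.004, -0.002]
wrist_force: [0.5, -1.3, 0.2]
grip_width: 0.999
```

```bash
python3 snap.py top t19; python3 snap.py scene s19; python3 stk.py t19 s19; python3 rr.py .1 .513 .2035 .042
python3 - <<'E'
from h import *
a=load("t19")["frame"][170:250,280:370];b=load("s19")["frame"][190:280,250:350]
cv2.imwrite("pics/c19.png",np.hstack([cv2.resize(a,(400,360),interpolation=2),cv2.resize(b,(400,360),interpolation=2)]))
E
```

```text
24.7167 [-0.8298, 0.3014, 1.5968, 0.5819, 1.9094, -0.8227] [0.5126, -0.2711, 0.2433] [-2.2644, 0.0036, -0.0019] 0.9994344439414292 [ 0.5 -1.3  0.2]
24.7667 [-0.8301, 0.3036, 1.5995, 0.5803, 1.9068, -0.8237] [0.512, -0.271, 0.2403] [-2.2637, 0.0062, -0.0023] 1.0005941060678158 [0.4 0.3 0.6]
t19 grey 102 z@axis 0.0732 slope -0.001 0.012 z max/med 0.0768 0.0732
t19 blue 31 z@axis 0.0672 slope 0.037 -0.023 z max/med 0.0709 0.0674
s19 grey 141 z@axis 0.0753 slope 0.013 0.014 z max/med 0.0775 0.0755
s19 blue 29 z@axis 0.0679 slope 0.042 -0.013 z max/med 0.0705 0.0683
t 24.82 TCP [ 0.5112 -0.2701  0.2373] grip 0.998 F [-0.  -0.2  0.4]
 rot(tool)  [  0.5  24.1 177.9]  n>= 26.0 per row n: [0.02 0.89 6.59]
 trans tool-now [   1.8 -179.7  385.5]  tool-target [ -1.8 276.  323.7]  |d| 425.3 world [   1.8  411.7 -106.8]
 ik 0.0 [-0.13 -0.03  2.08  0.64  1.25  2.75] dq [ 0.7  -0.34  0.48  0.06 -0.65  3.57]
```

View pics/c19.png

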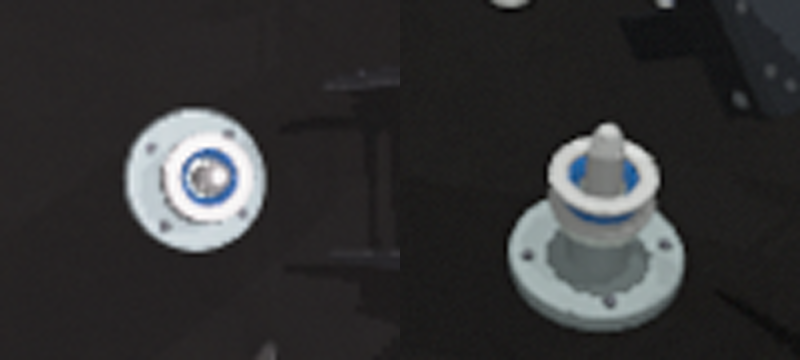

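```bash
sed -i 's/pick(-1,35)/pick(-1,float(sys.argv[5]))/' rr.py; for d in 0 .1; do python3 rr.py $d .513 .2035 .042 45; done; python3 rr.py 0 .513 .2035 .2 45 | tail -1
```

```text
t 24.82 TCP [ 0.5112 -0.2701  0.2373] grip 0.998 F [-0.  -0.2  0.4]
 rot(tool)  [  0.4   8.5 179.3]  n>= 26.0 per row n: [0.02 0.32 6.64]
 trans tool-now [   2.5 -151.7  481.6]  tool-target [ -1.8 196.8 465. ]  |d| 504.9 world [   1.8  468.  -189.6]
 ik 0.0 [-0.1   0.16  2.12  0.88  1.15  2.55] dq [ 0.73 -0.15  0.52  0.3  -0.75  3.37]
t 24.82 TCP [ 0.5112 -0.2701  0.2373] grip 0.998 F [-0.  -0.2  0.4]
 rot(tool)  [  0.4   8.5 179.3]  n>= 26.0 per row n: [0.02 0.32 6.64]
 trans tool-now [   2.  -161.2  382.1]  tool-target [ -1.8 196.8 365. ]  |d| 414.7 world [   1.8  397.3 -118.9]
 ik 0.0 [-0.23  0.04  2.09  0.79  1.33  2.58] dq [ 0.6  -0.26  0.49  0.21 -0.58  3.41]
 ik 0.0 [-0.1  -0.09  2.05  0.8   1.36  2.79] dq [ 0.73 -0.39  0.45  0.22 -0.55  3.62]
```

>>> play_rows(moves=[{"tx": 0,"ty": -5,"tz": -5,"ax": 0,"ay": 0.3,"az": 6.8,"gripper": 1},{"tx": 0,"ty": 0,"tz": 0,"ax": 0,"ay": 0.3,"az": 6.8,"gripper": 1},{"tx": 0,"ty": 0,"tz": 0,"ax": 0,"ay": 0.3,"az": 6.8,"gripper": 1},{"tx": 0,"ty": 0,"tz": 0,"ax": 0,"ay": 0.3,"az": 6.8,"gripper": 1},{"tx": 0,"ty": 0,"tz": 0,"ax": 0,"ay": 0.3,"az": 6.8,"gripper": 1},{"tx": 0,"ty": 0,"tz": 0,"ax": 0,"ay": 0.3,"az": 6.8,"gripper": 1},{"tx": 0,"ty": 0,"tz": 0,"ax": 0,"ay": 0.3,"az": 6.8,"gripper": 1},{"tx": 0,"ty": 0,"tz": 0,"ax": 0,"ay": 0.3,"az": 6.8,"gripper": 1},{"tx": 0,"ty": 0,"tz": 0,"ax": 0,"ay": 0.3,"az": 6.8,"gripper": 1},{"tx": 0,"ty": 0,"tz": 0,"ax": 0,"ay": 0.3,"az": 6.8,"gripper": 1},{"tx": 0,"ty": 0,"tz": 0,"ax": 0,"ay": 0.3,"az": 6.8,"gripper": 1},{"tx": 0,"ty": 0,"tz": 0,"ax": 0,"ay": 0.3,"az": 6.8,"gripper": 1},{"tx": 0,"ty": 0,"tz": 0,"ax": 0,"ay": 0.3,"az": 6.8,"gripper": 1},{"tx": 0,"ty": 0,"tz": 0,"ax": 0,"ay": 0.3,"az": 6.8,"gripper": 1},{"tx": 0,"ty": 0,"tz": 0,"ax": 0,"ay": 0.3,"az": 6.8,"gripper": 1},{"tx": 0,"ty": 0,"tz": 0,"ax": 0,"ay": 0.3,"az": 6.8,"gripper": 1},{"tx": 0,"ty": 0,"tz": 0,"ax": 0,"ay": 0.3,"az": 6.8,"gripper": 1},{"tx": 0,"ty": 0,"tz": 0,"ax": 0,"ay": 0.3,"az": 6.8,"gripper": 1},{"tx": 0,"ty": 0,"tz": 0,"ax": 0,"ay": 0.3,"az": 6.8,"gripper": 1},{"tx": 0,"ty": 0,"tz": 0,"ax": 0,"ay": 0.3,"az": 6.8,"gripper": 1}])

```text
t: 26.48
ee_pos: [0.4981, -0.2677, 0.2099]
eef_rot: [2.406, 0.453, -2.682]
wrist_force: [-0.1, 0.2, -0.4]
grip_width: 0.998
```

```bash
python3 rr.py .1 .513 .2035 .042 45
```

```text
t 26.48 TCP [ 0.4981 -0.2677  0.2099] grip 0.998 F [-0.1  0.2 -0.4]
 rot(tool)  [ 3.2  0.6 36.3]  n>= 6.0 per row n: [0.54 0.1  6.05]
 trans tool-now [-129.5  146.8  355.2]  tool-target [-14.9 214.4 343.9]  |d| 405.5 world [ 14.9 394.8 -91.5]
 ik 0.0 [-0.23  0.04  2.09  0.79  1.33  2.58] dq [ 0.6  -0.25  0.44  0.25 -0.52  0.94]
```

>>> play_rows(moves=[{"tx": 0,"ty": 0,"tz": -2,"ax": 0.5,"ay": 0.1,"az": 6,"gripper": 1},{"tx": 0,"ty": 0,"tz": -2,"ax": 0.5,"ay": 0.1,"az": 6,"gripper": 1},{"tx": 0,"ty": 0,"tz": -2,"ax": 0.5,"ay": 0.1,"az": 6,"gripper": 1},{"tx": 0,"ty": 0,"tz": -2,"ax": 0.5,"ay": 0.1,"az": 6,"gripper": 1},{"tx": 0,"ty": 0,"tz": -2,"ax": 0.5,"ay": 0.1,"az": 6,"gripper": 1},{"tx": 0,"ty": 0,"tz": -2,"ax": 0.5,"ay": 0.1,"az": 5,"gripper": 1},{"tx": -1.5,"ty": 28,"tz": 26,"ax": 0,"ay": 0,"az": 0,"gripper": 1},{"tx": -1.5,"ty": 28,"tz": 26,"ax": 0,"ay": 0,"az": 0,"gripper": 1},{"tx": -1.5,"ty": 28,"tz": 26,"ax": 0,"ay": 0,"az": 0,"gripper": 1},{"tx": -1.5,"ty": 28,"tz": 26,"ax": 0,"ay": 0,"az": 0,"gripper": 1},{"tx": -1.5,"ty": 28,"tz": 26,"ax": 0,"ay": 0,"az": 0,"gripper": 1},{"tx": -1.5,"ty": 28,"tz": 26,"ax": 0,"ay": 0,"az": 0,"gripper": 1},{"tx": -1.5,"ty": 28,"tz": 26,"ax": 0,"ay": 0,"az": 0,"gripper": 1},{"tx": 0,"ty": 0,"tz": 0,"ax": 0,"ay": 0,"az": 0,"gripper": 1}])

```text
t: 27.65
ee_pos: [0.5023, 0.0007, 0.2072]
eef_rot: [2.329, -0.051, 3.124]
wrist_force: [0.3, -0.1, 0.4]
grip_width: 0.999
```

```bash
python3 rr.py .1 .513 .2035 .042 45
```

```text
t 27.65 TCP [0.5023 0.0007 0.2072] grip 0.999 F [ 0.3 -0.1  0.4]
 rot(tool)  [ 1.6 -1.3 -2.8]  n>= 1.0 per row n: [ 1.56 -1.3  -2.78]
 trans tool-now [-13.   23.  152.7]  tool-target [-10.7  26.6 152.2]  |d| 154.9 world [ 10.7 126.4 -88.9]
 ik 0.0 [-0.23  0.04  2.09  0.79  1.33  2.58] dq [ 0.24  0.05  0.11  0.1  -0.29  0.  ]
```

>>> play_rows(moves=[{"tx": -5,"ty": 24,"tz": 25,"ax": 1.5,"ay": -1.3,"az": -2.7,"gripper": 1},{"tx": -4,"ty": 3,"tz": 35,"ax": 0,"ay": 0,"az": 0,"gripper": 1},{"tx": -2,"ty": 0,"tz": 38,"ax": 0,"ay": 0,"az": 0,"gripper": 1},{"tx": 0,"ty": 0,"tz": 38,"ax": 0,"ay": 0,"az": 0,"gripper": 1},{"tx": 0,"ty": 0,"tz": 0,"ax": 0,"ay": 0,"az": 0,"gripper": 1},{"tx": 0,"ty": 0,"tz": 0,"ax": 0,"ay": 0,"az": 0,"gripper": 1}])

```text
t: 28.15
ee_pos: [0.5109, 0.1199, 0.1219]
eef_rot: [2.359, -0.007, -3.141]
wrist_force: [0.7, 0.6, 0.7]
grip_width: 1.003
```

```bash
python3 rr.py .05 .513 .2035 .042 45; python3 snap.py wrist w20
```

```text
t 28.15 TCP [0.5109 0.1199 0.1219] grip 1.003 F [0.7 0.6 0.7]
 rot(tool)  [-0.1 -0.3 -0.3]  n>= 1.0 per row n: [-0.14 -0.32 -0.27]
 trans tool-now [-2.4  2.8 57.6]  tool-target [-2.1  2.6 57.6]  |d| 57.7 world [  2.1  42.6 -38.9]
 ik 0.0 [-0.16  0.09  2.11  0.83  1.24  2.57] dq [ 0.08  0.06  0.02  0.05 -0.11 -0.02]
28.15 [-0.2448, 0.0366, 2.0905, 0.7766, 1.3444, 2.5854] [0.5109, 0.1199, 0.1219] [2.3587, -0.0072, -3.141] 1.002945083836183 [0.7 0.6 0.7]
```

View pics/w20.png

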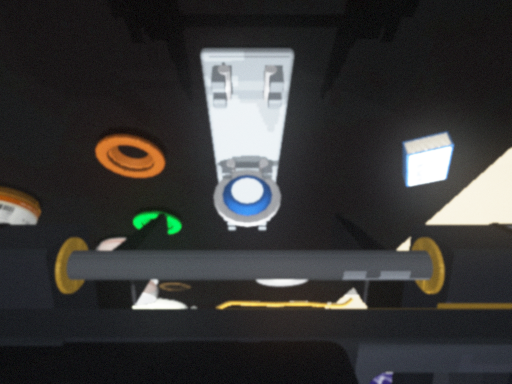

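Disc M at (247,198) shows its cone toward the tool, as needed for wide side down. I go in.

>>> play_rows(moves=[{"tx": -2.4,"ty": 2.8,"tz": 20,"ax": 0,"ay": -0.3,"az": -0.3,"gripper": 1},{"tx": 0,"ty": 0,"tz": 28,"ax": 0,"ay": 0,"az": 0,"gripper": 1},{"tx": 0,"ty": 0,"tz": 28,"ax": 0,"ay": 0,"az": 0,"gripper": 1},{"tx": 0,"ty": 0,"tz": 12,"ax": 0,"ay": 0,"az": 0,"gripper": 1},{"tx": 0,"ty": 0,"tz": 0,"ax": 0,"ay": 0,"az": 0,"gripper": 1}])

```text
t: 28.62
ee_pos: [0.519, 0.1787, 0.0628]
eef_rot: [2.361, 0.007, 3.133]
wrist_force: [-1.3, 0.2, 0.6]
grip_width: 1.005
```

```bash
python3 rr.py .0 .513 .2035 .042 45
```

```text
t 28.62 TCP [0.519  0.1787 0.0628] grip 1.005 F [-1.3  0.2  0.6]
 rot(tool)  [-0.3  0.6 -0. ]  n>= 1.0 per row n: [-0.3   0.64 -0.03]
 trans tool-now [ 6.3  2.9 24.2]  tool-target [ 6.   2.8 24.3]  |d| 25.2 world [ -6.   19.1 -15.2]
 ik 0.0 [-0.1   0.16  2.12  0.88  1.15  2.55] dq [ 0.03  0.02  0.01  0.02 -0.03 -0.01]
```

>>> play_rows(moves=[{"tx": 6,"ty": 2.8,"tz": 6,"ax": 0,"ay": 0.6,"az": 0,"gripper": 1},{"tx": 0,"ty": 0,"tz": 10,"ax": 0,"ay": 0,"az": 0,"gripper": 1},{"tx": 0,"ty": 0,"tz": 5,"ax": 0,"ay": 0,"az": 0,"gripper": 1},{"tx": 0,"ty": 0,"tz": 0,"ax": 0,"ay": 0,"az": 0,"gripper": 1}])

```text
t: 28.95
ee_pos: [0.516, 0.1936, 0.0521]
eef_rot: [2.362, 0.005, 3.138]
wrist_force: [-1.0, 0.1, 0.7]
grip_width: 0.997
```

```bash
python3 rr.py .0 .513 .2035 .042 45
```

```text
t 28.95 TCP [0.516  0.1936 0.0521] grip 0.997 F [-1.   0.1  0.7]
 rot(tool)  [-0.3  0.3  0. ]  n>= 1.0 per row n: [-0.33  0.34  0.03]
 trans tool-now [ 3.1 -0.1  6.2]  tool-target [ 3.  -0.1  6.2]  |d| 6.9 world [-3.   4.3 -4.5]
 ik 0.0 [-0.1   0.16  2.12  0.88  1.15  2.55] dq [ 0.01  0.01  0.    0.01 -0.   -0.01]
```

>>> play_rows(grip_force=30, moves=[{"tx": 3,"ty": 0,"tz": 5.5,"ax": 0,"ay": 0.3,"az": 0,"gripper": 1},{"tx": 0,"ty": 0,"tz": 0.8,"ax": 0,"ay": 0,"az": 0,"gripper": 1},{"tx": 0,"ty": 0,"tz": 0,"ax": 0,"ay": 0,"az": 0,"gripper": 0.6},{"tx": 0,"ty": 0,"tz": 0,"ax": 0,"ay": 0,"az": 0,"gripper": -1},{"tx": 0,"ty": 0,"tz": 0,"ax": 0,"ay": 0,"az": 0,"gripper": -1},{"tx": 0,"ty": 0,"tz": 0,"ax": 0,"ay": 0,"az": 0,"gripper": -1},{"tx": 0,"ty": 0,"tz": 0,"ax": 0,"ay": 0,"az": 0,"gripper": -1},{"tx": 0,"ty": 0,"tz": 0,"ax": 0,"ay": 0,"az": 0,"gripper": -1}])

```text
t: 29.62
ee_pos: [0.5144, 0.1975, 0.0491]
eef_rot: [2.362, 0.004, 3.141]
wrist_force: [-1.4, 0.2, 1.5]
grip_width: 0.635
```

```bash
python3 rr.py .0 .513 .2035 .042 45
```

```text
t 29.62 TCP [0.5144 0.1975 0.0491] grip 0.635 F [-1.4  0.2  1.5]
 rot(tool)  [-0.3  0.2  0.1]  n>= 1.0 per row n: [-0.34  0.18  0.14]
 trans tool-now [ 1.4 -0.8  1.3]  tool-target [ 1.4 -0.8  1.3]  |d| 2.1 world [-1.4  0.4 -1.5]
 ik 0.0 [-0.1   0.16  2.12  0.88  1.15  2.55] dq [-0.  0.  0.  0.  0. -0.]
```

>>> play_rows(moves=[{"tx": 0,"ty": 5,"tz": -5,"ax": 0,"ay": 0,"az": 0,"gripper": -1},{"tx": 0,"ty": 7,"tz": -7,"ax": 0,"ay": 0,"az": 0,"gripper": -1},{"tx": 0,"ty": 7,"tz": -7,"ax": 0,"ay": 0,"az": 0,"gripper": -1},{"tx": 0,"ty": 18,"tz": -18,"ax": 0,"ay": 0,"az": 0,"gripper": -1},{"tx": 0,"ty": 25,"tz": -25,"ax": 0,"ay": 0,"az": 0,"gripper": -1},{"tx": 0,"ty": 25,"tz": -25,"ax": 0,"ay": 0,"az": 0,"gripper": -1},{"tx": 0,"ty": 19,"tz": -19,"ax": 0,"ay": 0,"az": 0,"gripper": -1},{"tx": 0,"ty": 0,"tz": 0,"ax": 0,"ay": 0,"az": 0,"gripper": -1}])

```text
t: 30.28
ee_pos: [0.512, 0.1985, 0.2088]
eef_rot: [2.364, 0.0, 3.141]
wrist_force: [0.6, -0.7, -0.1]
grip_width: 0.607
```

```bash
python3 pl.py 90 45 .514 -.2157 .2
```

```text
t 30.28 TCP [0.512  0.1985 0.2088] grip 0.607 F [ 0.6 -0.7 -0.1]
 rot(tool)  [1.0e-01 7.0e-01 1.8e+02]  n>= 26.0 per row n: [0.   0.03 6.67]
 trans tool-now [  -2.4 -301.2 -284.3]  tool-target [   2.   299.1 -286.6]  |d| 414.3 world [   2.  -414.2   -8.8]
 ik 0.0 [-0.75  0.23  1.73  0.55  1.75 -0.81] dq [-0.66  0.32 -0.32 -0.24  0.39 -3.62]
```

>>> play_rows(moves=[{"tx": 0,"ty": 0,"tz": 0,"ax": 0,"ay": 0,"az": -6.8,"gripper": -1},{"tx": 0,"ty": 0,"tz": -2,"ax": 0,"ay": 0,"az": -6.8,"gripper": -1},{"tx": 0,"ty": 0,"tz": -2,"ax": 0,"ay": 0,"az": -6.8,"gripper": -1},{"tx": 0,"ty": 0,"tz": -2,"ax": 0,"ay": 0,"az": -6.8,"gripper": -1},{"tx": 0,"ty": 0,"tz": -2,"ax": 0,"ay": 0,"az": -6.8,"gripper": -1},{"tx": 0,"ty": 0,"tz": 0,"ax": 0,"ay": 0,"az": -6.8,"gripper": -1},{"tx": 0,"ty": 0,"tz": 0,"ax": 0,"ay": 0,"az": -6.8,"gripper": -1},{"tx": 0,"ty": 0,"tz": 0,"ax": 0,"ay": 0,"az": -6.8,"gripper": -1},{"tx": 0,"ty": 0,"tz": 0,"ax": 0,"ay": 0,"az": -6.8,"gripper": -1},{"tx": 0,"ty": 0,"tz": 0,"ax": 0,"ay": 0,"az": -6.8,"gripper": -1},{"tx": 0,"ty": 0,"tz": 0,"ax": 0,"ay": 0,"az": -6.8,"gripper": -1},{"tx": 0,"ty": 0,"tz": 0,"ax": 0,"ay": 0,"az": -6.8,"gripper": -1},{"tx": 0,"ty": 0,"tz": 0,"ax": 0,"ay": 0,"az": -6.8,"gripper": -1},{"tx": 0,"ty": 0,"tz": 0,"ax": 0,"ay": 0,"az": -6.8,"gripper": -1},{"tx": 0,"ty": 0,"tz": 0,"ax": 0,"ay": 0,"az": -6.8,"gripper": -1},{"tx": 0,"ty": 0,"tz": 0,"ax": 0,"ay": 0,"az": -6.8,"gripper": -1},{"tx": 0,"ty": 0,"tz": 0,"ax": 0,"ay": 0,"az": -6.8,"gripper": -1},{"tx": 0,"ty": 0,"tz": 0,"ax": 0,"ay": 0,"az": -6.8,"gripper": -1},{"tx": 0,"ty": 0,"tz": 0,"ax": 0,"ay": 0,"az": -6.8,"gripper": -1},{"tx": 0,"ty": 0,"tz": 0,"ax": 0,"ay": 0,"az": -6.8,"gripper": -1}])

```text
t: 31.95
ee_pos: [0.5053, 0.1911, 0.2161]
eef_rot: [-2.488, 0.434, -0.504]
wrist_force: [0.1, -0.1, -1.9]
grip_width: 0.613
```

```bash
python3 pl.py 90 45 .514 -.2157 .2
```

```text
t 31.95 TCP [0.5053 0.1911 0.2161] grip 0.613 F [ 0.1 -0.1 -1.9]
 rot(tool)  [  1.   -0.4 -37.4]  n>= 6.0 per row n: [ 0.17 -0.07 -6.23]
 trans tool-now [ 191.8  236.2 -270.6]  tool-target [   8.7  299.  -276.3]  |d| 407.2 world [   8.7 -406.8  -16.1]
 ik 0.0 [-0.75  0.23  1.73  0.55  1.75 -0.81] dq [-0.65  0.35 -0.33 -0.23  0.38 -1.14]
```

>>> play_rows(moves=[{"tx": 0,"ty": 0,"tz": 0,"ax": 0.2,"ay": 0,"az": -6.2,"gripper": -1},{"tx": 0,"ty": 0,"tz": 0,"ax": 0.2,"ay": 0,"az": -6.2,"gripper": -1},{"tx": 0,"ty": 0,"tz": 0,"ax": 0.2,"ay": 0,"az": -6.2,"gripper": -1},{"tx": 0,"ty": 0,"tz": 0,"ax": 0.2,"ay": 0,"az": -6.2,"gripper": -1},{"tx": 0,"ty": 0,"tz": 0,"ax": 0.2,"ay": 0,"az": -6.2,"gripper": -1},{"tx": 0,"ty": 0,"tz": 0,"ax": 0,"ay": 0,"az": -5,"gripper": -1},{"tx": 1,"ty": 26,"tz": -27,"ax": 0,"ay": 0,"az": 0,"gripper": -1},{"tx": 1.5,"ty": 27,"tz": -28,"ax": 0,"ay": 0,"az": 0,"gripper": -1},{"tx": 1.5,"ty": 27,"tz": -28,"ax": 0,"ay": 0,"az": 0,"gripper": -1},{"tx": 1.5,"ty": 27,"tz": -28,"ax": 0,"ay": 0,"az": 0,"gripper": -1},{"tx": 1.5,"ty": 27,"tz": -28,"ax": 0,"ay": 0,"az": 0,"gripper": -1},{"tx": 1.5,"ty": 27,"tz": -28,"ax": 0,"ay": 0,"az": 0,"gripper": -1},{"tx": 1.5,"ty": 27,"tz": -28,"ax": 0,"ay": 0,"az": 0,"gripper": -1},{"tx": 1.5,"ty": 27,"tz": -28,"ax": 0,"ay": 0,"az": 0,"gripper": -1},{"tx": 0,"ty": 0,"tz": 0,"ax": 0,"ay": 0,"az": 0,"gripper": -1}])

```text
t: 33.2
ee_pos: [0.5119, -0.1296, 0.2206]
eef_rot: [-2.365, -0.009, 0.013]
wrist_force: [-0.9, -0.2, -0.6]
grip_width: 0.608
```

```bash
python3 pl.py 90 45 .514 -.2157 .18
```

```text
t 33.20 TCP [ 0.5119 -0.1296  0.2206] grip 0.608 F [-0.9 -0.2 -0.6]
 rot(tool)  [0.5 0.1 0.9]  n>= 1.0 per row n: [0.49 0.13 0.89]
 trans tool-now [  0.6  89.9 -31.4]  tool-target [  2.1  89.6 -32.2]  |d| 95.2 world [  2.1 -86.1 -40.6]
 ik 0.0 [-0.75  0.25  1.74  0.55  1.73 -0.83] dq [-0.11  0.15 -0.1  -0.05  0.01 -0.1 ]
```

>>> play_rows(moves=[{"tx": 0.5,"ty": 28,"tz": -20,"ax": 0.5,"ay": 0,"az": 0.9,"gripper": -1},{"tx": 1,"ty": 29,"tz": -14,"ax": 0,"ay": 0,"az": 0,"gripper": -1},{"tx": 0.5,"ty": 28,"tz": 0,"ax": 0,"ay": 0,"az": 0,"gripper": -1},{"tx": 0,"ty": 0,"tz": 0,"ax": 0,"ay": 0,"az": 0,"gripper": -1},{"tx": 0,"ty": 0,"tz": 0,"ax": 0,"ay": 0,"az": 0,"gripper": -1}])

```text
t: 33.62
ee_pos: [0.5137, -0.2197, 0.1837]
eef_rot: [-2.357, 0.002, -0.004]
wrist_force: [0.4, -0.9, -0.3]
grip_width: 0.607
```

```bash
python3 pl.py 90 45 .514 -.2157 .15; python3 snap.py wrist w21; python3 snap.py top t21; python3 meas.py w21 t21
```

```text
t 33.62 TCP [ 0.5137 -0.2197  0.1837] grip 0.607 F [ 0.4 -0.9 -0.3]
 rot(tool)  [ 0.1 -0.1 -0.2]  n>= 1.0 per row n: [ 0.05 -0.07 -0.23]
 trans tool-now [ 0.3 21.  26.7]  tool-target [ 0.3 21.  26.6]  |d| 33.9 world [  0.3   4.  -33.7]
 ik 0.0 [-0.75  0.28  1.76  0.55  1.68 -0.86] dq [ 0.    0.03  0.02 -0.   -0.05 -0.03]
33.6167 [-0.7585, 0.2497, 1.7335, 0.5473, 1.7322, -0.8272] [0.5137, -0.2197, 0.1837] [-2.3572, 0.0019, -0.0037] 0.6065604456099551 [ 0.4 -0.9 -0.3]
33.6667 [-0.7581, 0.2494, 1.7347, 0.5466, 1.7317, -0.8273] [0.5133, -0.2192, 0.1831] [-2.3573, 0.0028, -0.0032] 0.610370466260495 [-0.7 -0.6 -2.3]
expected [ 0.5138 -0.214   0.178 ]
w21 rim pts 2557 2221 mean [ 0.5149 -0.2092  0.1791] min [ 0.4859 -0.2424  0.1756] max [ 0.5441 -0.1834  0.1831] normal [0.005 0.091 0.996] ctr [ 0.515  -0.2136]
  blue 1294 [ 0.5137 -0.2124  0.1854] [ 0.4939 -0.2241  0.1724] [ 0.5361 -0.1923  0.1885]
expected [ 0.5134 -0.2136  0.1775]
t21 rim pts 196 162 mean [ 0.5126 -0.2119  0.1783] min [ 0.484  -0.2412  0.1729] max [ 0.5452 -0.1835  0.183 ] normal [0.012 0.096 0.995] ctr [ 0.514  -0.2114]
  blue 92 [ 0.5164 -0.2088  0.1835] [ 0.4948 -0.2296  0.1759] [ 0.5338 -0.1917  0.189 ]
```

View pics/w21.png

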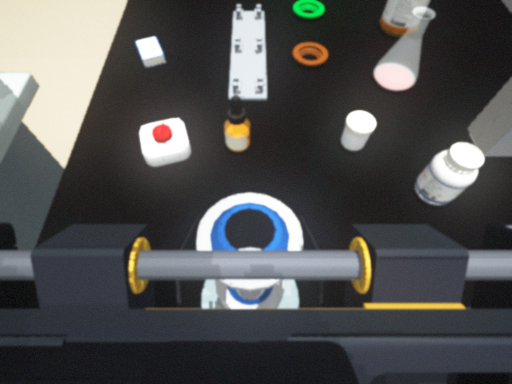

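```bash
python3 pl.py 90 39.7 .514 -.216 .136
```

```text
t 33.72 TCP [ 0.5135 -0.2186  0.1837] grip 0.606 F [ 0.2 -0.2 -0.5]
 rot(tool)  [ 5.4 -0.  -0.2]  n>= 1.0 per row n: [ 5.37 -0.01 -0.18]
 trans tool-now [ 0.6 31.8 35.6]  tool-target [ 0.5 35.  32.5]  |d| 47.7 world [  0.5   2.6 -47.7]
 ik 0.0 [-0.77  0.34  1.74  0.59  1.72 -0.89] dq [-0.02  0.1   0.01  0.04 -0.01 -0.06]
```

>>> play_rows(moves=[{"tx": 0.5,"ty": 2,"tz": 2,"ax": 5.3,"ay": 0,"az": -0.2,"gripper": -1},{"tx": 0,"ty": 14,"tz": 12,"ax": 0,"ay": 0,"az": 0,"gripper": -1},{"tx": 0,"ty": 14,"tz": 12,"ax": 0,"ay": 0,"az": 0,"gripper": -1},{"tx": 0,"ty": 0,"tz": 0,"ax": 0,"ay": 0,"az": 0,"gripper": -1},{"tx": 0,"ty": 0,"tz": 0,"ax": 0,"ay": 0,"az": 0,"gripper": -1}])

```text
t: 34.13
ee_pos: [0.5152, -0.2134, 0.1445]
eef_rot: [-2.269, -0.005, 0.006]
wrist_force: [0.5, -0.1, 0.0]
grip_width: 0.612
```

```bash
python3 pl.py 90 39.7 .514 -.216 .13; python3 snap.py wrist w22; python3 snap.py top t22; python3 meas.py w22 t22
```

```text
t 34.13 TCP [ 0.5152 -0.2134  0.1445] grip 0.612 F [ 0.5 -0.1  0. ]
 rot(tool)  [0.3 0.1 0.4]  n>= 1.0 per row n: [0.32 0.1  0.44]
 trans tool-now [-1.3 12.7  7.3]  tool-target [-1.2 12.8  7.3]  |d| 14.8 world [ -1.2  -2.6 -14.5]
 ik 0.0 [-0.77  0.35  1.74  0.59  1.72 -0.89] dq [-0.01  0.02  0.   -0.   -0.01 -0.01]
34.1333 [-0.767, 0.3304, 1.7401, 0.5911, 1.7309, -0.8842] [0.5152, -0.2134, 0.1445] [-2.2693, -0.0047, 0.0063] 0.6117854224601514 [ 0.5 -0.1  0. ]
34.1833 [-0.7669, 0.3305, 1.7409, 0.5908, 1.731, -0.8841] [0.5149, -0.2131, 0.1441] [-2.2689, -0.0039, 0.0066] 0.6093823307382902 [-0.2  1.4 -0.8]
expected [ 0.5152 -0.2073  0.1393]
w22 rim pts 2556 2224 mean [ 0.5165 -0.2023  0.1409] min [ 0.4873 -0.2359  0.1396] max [ 0.5456 -0.1766  0.1421] normal [-0.001  0.003  1.   ] ctr [ 0.5164 -0.207 ]
  blue 1291 [ 0.5149 -0.2061  0.1473] [ 0.4954 -0.2184  0.136 ] [ 0.5375 -0.1855  0.1497]
expected [ 0.5149 -0.207   0.1389]
t22 rim pts 194 159 mean [ 0.5141 -0.2051  0.1397] min [ 0.4868 -0.233   0.1361] max [ 0.5474 -0.1778  0.1432] normal [-0.003  0.001  1.   ] ctr [ 0.5153 -0.2053]
  blue 84 [ 0.5158 -0.2     0.1453] [ 0.4982 -0.2235  0.1389] [ 0.5357 -0.1857  0.1505]
```

>>> play_rows(moves=[{"tx": -1.2,"ty": 6,"tz": 0,"ax": 0,"ay": 0,"az": 0.3,"gripper": -1},{"tx": 0,"ty": 7,"tz": 5.5,"ax": 0,"ay": 0,"az": 0,"gripper": -1},{"tx": 0,"ty": 0,"tz": 0,"ax": 0,"ay": 0,"az": 0,"gripper": -1},{"tx": 0,"ty": 0,"tz": 0,"ax": 0,"ay": 0,"az": 0,"gripper": -1}])

```text
t: 34.57
ee_pos: [0.5149, -0.2183, 0.1322]
eef_rot: [-2.273, -0.004, 0.004]
wrist_force: [-0.6, 0.6, -0.1]
grip_width: 0.61
```

```bash
python3 pl.py 90 39.9 .514 -.2163 .1; python3 snap.py top t23; python3 meas.py t23
```

```text
t 34.57 TCP [ 0.5149 -0.2183  0.1322] grip 0.610 F [-0.6  0.6 -0.1]
 rot(tool)  [0.4 0.  0.3]  n>= 1.0 per row n: [0.36 0.03 0.3 ]
 trans tool-now [-1.  23.3 22.4]  tool-target [-0.9 23.4 22.2]  |d| 32.3 world [ -0.9   2.  -32.2]
 ik 0.0 [-0.77  0.39  1.75  0.59  1.68 -0.92] dq [-0.    0.04  0.01  0.   -0.04 -0.02]
34.5667 [-0.7722, 0.3486, 1.7387, 0.585, 1.7154, -0.8952] [0.5149, -0.2183, 0.1322] [-2.2735, -0.0037, 0.0037] 0.6104457588034995 [-0.6  0.6 -0.1]
expected [ 0.5149 -0.2122  0.1271]
t23 rim pts 206 155 mean [ 0.5141 -0.2097  0.1277] min [ 0.4867 -0.2381  0.1232] max [ 0.5453 -0.1823  0.1318] normal [-0.     0.034  0.999] ctr [ 0.5153 -0.2104]
  blue 85 [ 0.5159 -0.2057  0.1336] [ 0.4983 -0.2286  0.0936] [ 0.5335 -0.1907  0.1407]
```

>>> play_rows(moves=[{"tx": -1,"ty": 4.5,"tz": 6.2,"ax": 0.3,"ay": 0,"az": 0.3,"gripper": -1},{"tx": 0,"ty": 7.6,"tz": 6.4,"ax": 0,"ay": 0,"az": 0,"gripper": -1},{"tx": 0,"ty": 7.6,"tz": 6.4,"ax": 0,"ay": 0,"az": 0,"gripper": -1},{"tx": 0,"ty": 0,"tz": 0,"ax": 0,"ay": 0,"az": 0,"gripper": -1}])

```text
t: 34.95
ee_pos: [0.5139, -0.2167, 0.1027]
eef_rot: [-2.269, -0.0, -0.0]
wrist_force: [-0.1, 0.6, -1.2]
grip_width: 0.61
```

```bash
python3 pl.py 90 39.7 .514 -.2163 .083; python3 snap.py top t24; python3 meas.py t24
```

```text
t 34.95 TCP [ 0.5139 -0.2167  0.1027] grip 0.610 F [-0.1  0.6 -1.2]
 rot(tool)  [ 0.3 -0.  -0. ]  n>= 1.0 per row n: [ 0.32 -0.03 -0.  ]
 trans tool-now [ 0.1 14.8 13. ]  tool-target [ 0.1 14.9 12.9]  |d| 19.7 world [  0.1   0.4 -19.7]
 ik 0.0 [-0.77  0.42  1.75  0.59  1.66 -0.93] dq [-0.    0.03  0.    0.   -0.02 -0.02]
34.95 [-0.7725, 0.3854, 1.7504, 0.5847, 1.6779, -0.9167] [0.5139, -0.2167, 0.1027] [-2.2692, -0.0003, -0.0004] 0.6098970002923219 [-0.1  0.6 -1.2]
expected [ 0.5139 -0.2106  0.0975]
t24 rim pts 219 163 mean [ 0.5136 -0.2084  0.098 ] min [ 0.4842 -0.2386  0.094 ] max [ 0.5468 -0.1807  0.1021] normal [0.026 0.006 1.   ] ctr [ 0.5144 -0.2096]
  blue 86 [ 0.5154 -0.2078  0.1041] [ 0.4959 -0.2285  0.0654] [ 0.5347 -0.1891  0.1091]
```

>>> play_rows(moves=[{"tx": 0,"ty": 4,"tz": 3.8,"ax": 0.2,"ay": 0,"az": 0,"gripper": -1},{"tx": 0,"ty": 3.8,"tz": 3.2,"ax": 0,"ay": 0,"az": 0,"gripper": -1},{"tx": 0,"ty": 0,"tz": 0,"ax": 0,"ay": 0,"az": 0,"gripper": -1}])

```text
t: 35.25
ee_pos: [0.5141, -0.2164, 0.092]
eef_rot: [-2.265, -0.0, -0.0]
wrist_force: [-1.0, 0.0, -0.3]
grip_width: 0.608
```

>>> play_rows(moves=[{"tx": 0,"ty": 2,"tz": 1.7,"ax": 0,"ay": 0,"az": 0,"gripper": -1},{"tx": 0,"ty": 2,"tz": 1.7,"ax": 0,"ay": 0,"az": 0,"gripper": -1},{"tx": 0,"ty": 0,"tz": 0,"ax": 0,"ay": 0,"az": 0,"gripper": -1}])

```text
t: 35.5
ee_pos: [0.5139, -0.2165, 0.0877]
eef_rot: [-2.263, -0.0, 0.001]
wrist_force: [1.0, 0.4, -1.5]
grip_width: 0.614
```

```bash
python3 pl.py 90 39.7 .514 -.2163 .083; python3 snap.py top t25; python3 meas.py t25
```

```text
t 35.50 TCP [ 0.5139 -0.2165  0.0877] grip 0.614 F [ 1.   0.4 -1.5]
 rot(tool)  [-0.   0.1  0.1]  n>= 1.0 per row n: [-0.05  0.05  0.05]
 trans tool-now [0.1 3.5 3.1]  tool-target [0.1 3.5 3.1]  |d| 4.7 world [ 0.1  0.2 -4.7]
 ik 0.0 [-0.77  0.42  1.75  0.59  1.66 -0.93] dq [ 0.    0.01  0.   -0.   -0.01 -0.  ]
35.5 [-0.7731, 0.4094, 1.7511, 0.5857, 1.6635, -0.9315] [0.5139, -0.2165, 0.0877] [-2.2628, -0.0001, 0.0013] 0.6137023316162044 [ 1.   0.4 -1.5]
expected [ 0.5139 -0.2103  0.0826]
t25 rim pts 228 157 mean [ 0.5139 -0.209   0.0836] min [ 0.4813 -0.2377  0.0792] max [ 0.5445 -0.1802  0.0876] normal [ 0.007 -0.007  1.   ] ctr [ 0.5148 -0.2084]
  blue 81 [ 0.5142 -0.2068  0.0887] [ 0.496  -0.2262  0.0497] [ 0.5325 -0.1885  0.0982]
```

>>> play_rows(moves=[{"tx": 0,"ty": 1.5,"tz": 1.3,"ax": 0,"ay": 0,"az": 0,"gripper": -1},{"tx": 0,"ty": 1.3,"tz": 1.1,"ax": 0,"ay": 0,"az": 0,"gripper": -1},{"tx": 0,"ty": 0,"tz": 0,"ax": 0,"ay": 0,"az": 0,"gripper": -1}])

```text
t: 35.8
ee_pos: [0.5145, -0.2166, 0.0865]
eef_rot: [-2.261, -0.002, 0.003]
wrist_force: [-0.3, 0.1, -0.7]
grip_width: 0.609
```

>>> play_rows(moves=[{"tx": 0,"ty": 0.8,"tz": 0.7,"ax": 0,"ay": 0,"az": 0,"gripper": -1},{"tx": 0,"ty": 0,"tz": 0,"ax": 0,"ay": 0,"az": 0,"gripper": -1}])

```text
t: 35.97
ee_pos: [0.5146, -0.2167, 0.0864]
eef_rot: [-2.26, -0.003, 0.003]
wrist_force: [-1.8, 1.1, 0.4]
grip_width: 0.61
```

```bash
python3 snap.py top t26; python3 snap.py wrist w26; python3 meas.py t26 w26;  python3 snap.py scene s26
python3 - <<'E'
from h import *
a=load("w26")["frame"][130:310,160:340];b=load("s26")["frame"][190:280,250:350]
cv2.imwrite("pics/c26.png",np.hstack([cv2.resize(a,(400,400),interpolation=2),cv2.resize(b,(400,400),interpolation=2)]))
E
```

```text
35.9667 [-0.7732, 0.4136, 1.7492, 0.5875, 1.6635, -0.936] [0.5146, -0.2167, 0.0864] [-2.2602, -0.003, 0.0031] 0.610011278083891 [-1.8  1.1  0.4]
36.0167 [-0.7732, 0.4136, 1.7492, 0.5875, 1.6634, -0.936] [0.5146, -0.2167, 0.0863] [-2.2603, -0.003, 0.003] 0.6125651291597374 [-2.1 -0.6  2.5]
expected [ 0.5146 -0.2105  0.0813]
t26 rim pts 226 151 mean [ 0.5138 -0.2084  0.0823] min [ 0.4813 -0.2382  0.0776] max [ 0.5447 -0.1801  0.0869] normal [ 0.014 -0.008  1.   ] ctr [ 0.5152 -0.2087]
  blue 86 [ 0.5145 -0.2063  0.0871] [ 0.4961 -0.2264  0.049 ] [ 0.5356 -0.189   0.0926]
expected [ 0.5146 -0.2105  0.0813]
w26 rim pts 4719 3155 mean [ 0.5157 -0.2106  0.0822] min [ 0.4866 -0.2392  0.0719] max [ 0.5452 -0.1794  0.0916] normal [ 0.009 -0.075  0.997] ctr [ 0.5157 -0.2104]
  blue 1340 [ 0.5233 -0.209   0.0891] [ 0.4948 -0.2213  0.0517] [ 0.5369 -0.188   0.0992]
36.0667 [-0.7732, 0.4137, 1.7493, 0.5876, 1.6634, -0.936] [0.5146, -0.2166, 0.0863] [-2.2601, -0.0029, 0.003] 0.6120702585923616 [-2.2 -0.   3.4]
```

View pics/c26.png

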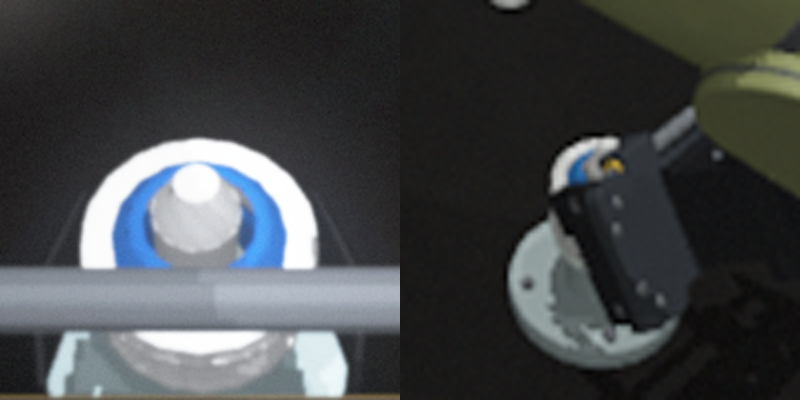

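A finger is lightly on disc 2's rim (about 3 N) with about 3 mm left. I'll ease up slightly and release, letting the disc settle along the post.

>>> play_rows(moves=[{"tx": 0,"ty": -0.6,"tz": -0.5,"ax": 0,"ay": 0,"az": 0,"gripper": -1},{"tx": 0,"ty": 0,"tz": 0,"ax": 0,"ay": 0,"az": 0,"gripper": 0.4},{"tx": 0,"ty": 0,"tz": 0,"ax": 0,"ay": 0,"az": 0,"gripper": 1},{"tx": 0,"ty": 0,"tz": 0,"ax": 0,"ay": 0,"az": 0,"gripper": 1},{"tx": 0,"ty": 0,"tz": 0,"ax": 0,"ay": 0,"az": 0,"gripper": 1},{"tx": 0,"ty": 0,"tz": 0,"ax": 0,"ay": 0,"az": 0,"gripper": 1},{"tx": 0,"ty": 0,"tz": 0,"ax": 0,"ay": 0,"az": 0,"gripper": 1}])

```text
t: 36.7
ee_pos: [0.5151, -0.2165, 0.0853]
eef_rot: [-2.262, -0.003, 0.001]
wrist_force: [-0.4, -0.4, -0.2]
grip_width: 0.965
```

```bash
python3 snap.py top t27; python3 snap.py wrist w27; python3 stk.py t27 w27;python3 - <<'E'
from h import *
a=load("w27")["frame"][130:310,160:340];b=load("t27")["frame"][170:250,280:370]
cv2.imwrite("pics/c27.png",np.hstack([cv2.resize(a,(400,400),interpolation=2),cv2.resize(b,(400,400),interpolation=2)]))
E
```

```text
36.7 [-0.7727, 0.414, 1.7501, 0.588, 1.6595, -0.9354] [0.5151, -0.2165, 0.0853] [-2.2622, -0.0034, 0.0011] 0.9645917457463355 [-0.4 -0.4 -0.2]
36.75 [-0.7727, 0.4139, 1.75, 0.588, 1.6595, -0.9354] [0.5151, -0.2165, 0.0853] [-2.2622, -0.0034, 0.0011] 0.9794319799998881 [-1.   0.5  1. ]
t27 grey 103 z@axis 0.0780 slope -0.013 -0.018 z max/med 0.0816 0.0779
t27 blue 53 z@axis 0.0844 slope -0.018 -0.050 z max/med 0.0870 0.0842
w27 grey 2022 z@axis 0.0790 slope 0.003 0.011 z max/med 0.0817 0.0791
w27 blue 934 z@axis 0.0852 slope 0.003 0.015 z max/med 0.0875 0.0856
```

View pics/c27.png

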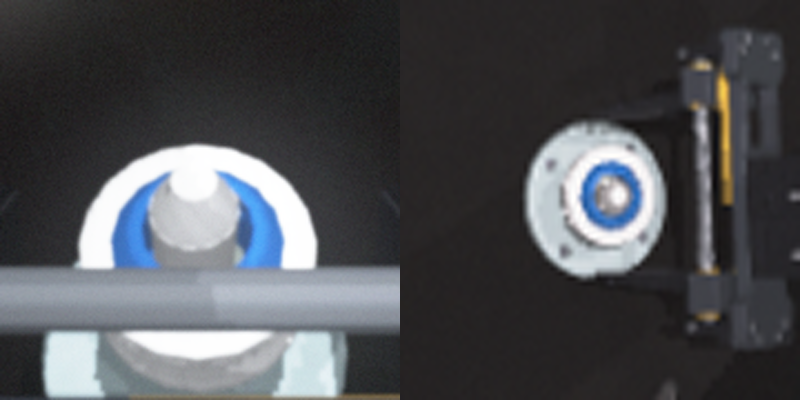

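Rim top is at 0.079 m, as expected, and flat. I retreat, then do a final check.

>>> play_rows(moves=[{"tx": 0,"ty": 0,"tz": -15,"ax": 0,"ay": 0,"az": 0,"gripper": 1},{"tx": 0,"ty": 0,"tz": -30,"ax": 0,"ay": 0,"az": 0,"gripper": 1},{"tx": 0,"ty": 0,"tz": -35,"ax": 0,"ay": 0,"az": 0,"gripper": 1},{"tx": 0,"ty": -30,"tz": -20,"ax": 0,"ay": 0,"az": 0,"gripper": 1},{"tx": 0,"ty": -30,"tz": -20,"ax": 0,"ay": 0,"az": 0,"gripper": 1},{"tx": 0,"ty": -20,"tz": -20,"ax": 0,"ay": 0,"az": 0,"gripper": 1},{"tx": 0,"ty": 0,"tz": 0,"ax": 0,"ay": 0,"az": 0,"gripper": 1},{"tx": 0,"ty": 0,"tz": 0,"ax": 0,"ay": 0,"az": 0,"gripper": 1}])

```text
t: 37.47
ee_pos: [0.5134, -0.2806, 0.2454]
eef_rot: [-2.262, -0.0, -0.0]
wrist_force: [-0.8, -0.4, -0.0]
grip_width: 0.999
```

```bash
python3 snap.py top t28; python3 snap.py scene s28; python3 stk.py t28 s28;python3 - <<'E'
from h import *
b=load("s28")["frame"];cv2.imwrite("pics/c28.png",np.hstack([cv2.resize(b[190:280,250:350],(400,384),interpolation=2),cv2.resize(load("t28")["frame"][80:290,130:370],(400,384))]))
E
```

```text
37.4667 [-0.8388, 0.3149, 1.5773, 0.5804, 1.9204, -0.8298] [0.5134, -0.2806, 0.2454] [-2.2617, -0.0001, -0.0001] 0.9988243491278278 [-0.8 -0.4 -0. ]
37.5167 [-0.8389, 0.3146, 1.5763, 0.5809, 1.9206, -0.8299] [0.5137, -0.2808, 0.2461] [-2.2621, -0.0013, -0.0002] 0.9994223802972485 [ 0.1 -1.2  0.3]
t28 grey 97 z@axis 0.0779 slope -0.009 0.005 z max/med 0.0816 0.0779
t28 blue 58 z@axis 0.0846 slope -0.019 -0.018 z max/med 0.0881 0.0848
s28 grey 101 z@axis 0.0779 slope 0.050 0.012 z max/med 0.0800 0.0782
s28 blue 96 z@axis 0.0854 slope 0.018 0.039 z max/med 0.0886 0.0852
```

View pics/c28.png

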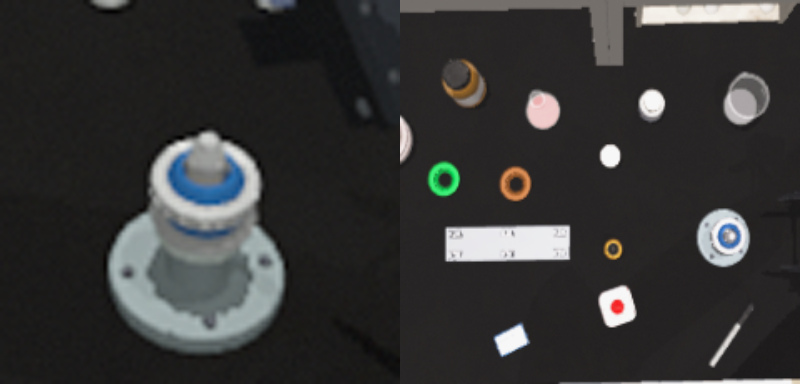

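The stack shows the alternating faces, the rack is empty and the bystanders are where they were. I hand in.

```bash
python3 -c "
from rig import r
print(r.sign_off())"
```

```text
the job is handed in; nothing more can be done
None
```

All three discs are stacked on the arbor's post with alternating faces, and I handed the job in at about 37.6 s of the 72 s. The first is wide side down (from the rack's +y slot), the second wide side up (−y slot), and the third wide side down (middle slot).

**Height and flatness:** measured rim tops were about 54.5, 73–75 and 78–79 mm, against 55, 74 and 79 mm expected. Most camera plane fits put the discs flat to about 1°. The one that disagreed was the last scene-camera fit, which gave about 3° for the top disc where the top camera gave under 1°.

**Contact on the third disc:** while lowering it, a fingertip touched the second disc's rim lightly, at about 3 N. I eased up and let it settle the last 3–4 mm along the post. It landed at the expected height.

**Surroundings:** the last top view shows the dropper, timer, pot, flask, reagent bottle and beaker standing where they began. The green and brown look-alikes were not touched.

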